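Free the sprig moulds from their carriers and start the dryer

ROBOT

A 7-joint arm with a two-finger parallel gripper is mounted at the origin on the work surface. World frame = base frame: x ahead of the robot, y to its left, z up, the work surface at z = 0. Lengths are in m, angles in rad, forces in N, time in s.
With the tool pointing down it reaches from about 0.4 to 0.85 m from the base axis. Payload 10.4 kg.
Tool frame: the origin (TCP) lies midway between the tips of the shut fingers; the grasp point (between the pads) lies 19 mm behind it; z points along the fingers, y is the line along which they close (so a half turn about z gives the same grasp; the last joint's range is limited). The gripper opens to 85 mm and grips with 20 to 120 N. Pads are 22 mm wide; open, the fingers measure 114 mm over their backs; the gripper's body (76 mm by 85 mm) begins 54 mm behind the grasp point. The pads swing forward as they close: fully open they stand 13 mm farther back than shut.
Start: joints at [1.13, 0.332, -0.065, 1.46, 0.022, 1.35, -0.088], TCP at [0.254, -0.571, 0.231] pointing down, gripper open.
Joint ranges: [-2.6, 2.6], [-0.5, 2.12], [-1.47, 1.34], [0.16, 2.42], [-1.27, 4.41], [0.06, 2.06], [-2.6, 2.6]. Speed limits (rad/s): [2.22, 2.22, 2.79, 2.79, 3.14, 3.14, 3.14].

INTERFACE

Orientations are given as a unit quaternion [x, y, z, w].
In Python, from workcell import get_obs, camera, camera_params, hand_in gives the robot as it stands.
- The arm moves only by the tool carry_out, never from a script. Its argument "commands" is a list that holds one entry, the list of rows, each a list of 6 numbers: the shift along the tool's x, y, z in units of 40 mm (1.0 is 40 mm), then the turn, a rotation vector about the tool's x, y, z in units of 6 degrees (1.0 is 6 degrees). In form: [[[x, y, z, ax, ay, az], ...]]. A call has 1 to 20 rows; each row shifts and turns the commanded pose from where the row before left it, along the tool's axes as they then stand; what a row does not reach is not made up. A row lasts 1/12 s, in which the tool goes at most 41.7 mm and 7.16 degrees, less where a joint would pass 70% of its speed; a pose out of reach is approached as far as the arm can. A call is refused whole if a number of a shift passes 1 or a number of a turn 1, either way. A call with a gripper value outside its range is refused whole. "hand" is the closure, from -1 (fully open) to 1 (shut), set as the call begins (left out, the last holds). The fingers move at their own pace and stop on an object; "force" is the grip in N (left out, the last holds). Time passes only in rows, so rows that do not move let the fingers close. It gives the time, the measured TCP pose, the force, the opening and the grip force at its end, in the units of the state.
- get_obs(): the state, without advancing time (a new reading comes with each control period).
- camera(name): name is "scene" or "top" or "wrist"; returns the picture (384x512x3 uint8, red, green, blue); there is no depth.
- camera_params(name): a dict with "mtx" (3x3 intrinsics, pixels), "R" (3x3) and "t" (3): a world point X has camera coordinates R X + t. Camera axes: x right, y down, z forward; pixel columns grow to the right and rows downward; lengths in m; the calibration is good to about 2 mm. A picture is of the moment at which its call begins: read the wrist's pose just before it. camera_params takes no time and is no camera call; for the wrist camera it gives the pose at the moment of the call.
- hand_in(): hands the job in; it is judged then, once.
The state is a dict: "clock": time; "joint_pos": joint angles; "joint_velocities": joint speeds; "tau": joint torques, N m; "position": TCP position; "ee_rot": TCP orientation; "ft_force": force on the tool from outside, world axes, zero at the start; "torque": the same for the moment, N m; "grip_width": opening from 0.0 (shut) to 1.0 (fully open); "grasp_force": force on a finger pad.
Only numpy, scipy, OpenCV 4.12 (cv2) and the standard library are available. Lean on these libraries where they do the work, as an engineer would, in place of code of your own. Each camera call takes 0.05 s, during which the arm holds its last target. There are 200 camera calls.

TASK

Washed plaster moulds sit flush in two or all three of the wooden carriers: set each filled carrier down over the brass pin so that its mould is poked up from below, then lift the mould out and set it down gently, flat, in a bay of its own on the blue drying table, and lay all three carriers, empty, flat on the green mat, side by side. Once all the moulds are in their bays, turn the drying table's black knob clockwise until it clicks over to on and stays there. Never tip a carrier over, and leave the other things on the bench alone.

Things in the scene. Friction and masses are not known exactly. Their poses are not given: they have to be found in the camera images.
- carrier1_c (a point): Centre (half-way up) of wooden carrier 1, a block 60 (its x) x 90 (its y) x 32 mm high (z up), 0.2 kg. In its top is a square recess 43.5 mm wide and 24 mm deep, centred; its 8 mm floor has a square 28 mm access hole right through, centred. Best gripped across the 60 mm width, from above. Starts flat on the table with its mould inside, or empty.
- mould1_c (a point): Centre (half-way up) of mould 1, a white plaster block 42 x 42 mm and 24 mm high (z up, terracotta rosette on top), 80 g. It starts in carrier 1, flush with its top, its centre 4 mm above the carrier's centre, so it cannot be gripped until it is poked up from below. None if absent (carrier 1 then starts empty).
- carrier2_c (a point): Centre (half-way up) of wooden carrier 2, a block 60 (its x) x 90 (its y) x 32 mm high (z up), 0.2 kg. In its top is a square recess 43.5 mm wide and 24 mm deep, centred; its 8 mm floor has a square 28 mm access hole right through, centred. Best gripped across the 60 mm width, from above. Starts flat on the table with its mould inside, or empty.
- mould2_c (a point): Centre (half-way up) of mould 2, a white plaster block 42 x 42 mm and 24 mm high (z up, terracotta rosette on top), 80 g. It starts in carrier 2, flush with its top, its centre 4 mm above the carrier's centre, so it cannot be gripped until it is poked up from below. None if absent (carrier 2 then starts empty).
- carrier3_c (a point): Centre (half-way up) of wooden carrier 3, a block 60 (its x) x 90 (its y) x 32 mm high (z up), 0.2 kg. In its top is a square recess 43.5 mm wide and 24 mm deep, centred; its 8 mm floor has a square 28 mm access hole right through, centred. Best gripped across the 60 mm width, from above. Starts flat on the table with its mould inside, or empty.
- mould3_c (a point): Centre (half-way up) of mould 3, a white plaster block 42 x 42 mm and 24 mm high (z up, terracotta rosette on top), 80 g. It starts in carrier 3, flush with its top, its centre 4 mm above the carrier's centre, so it cannot be gripped until it is poked up from below. None if absent (carrier 3 then starts empty).
- pin_foot (a point): Centre of the flat top of the poke-out stand, a fixed dark steel disc 110 mm across whose top is 12 mm above the table; an upright brass pin 18 mm in diameter rises 25 mm above this point. A carrier set down over the pin until it lies on the disc has its mould pushed up 17 mm proud of its top.
- bay0 (a point): Centre of the floor of drying bay 0, a square 76 x 76 mm inside, on top of the blue drying table (fixed, 360 x 120 mm, 45 mm high; bay floors at its top); low steel strips 5 mm high and 4 mm thick border it. The bays lie in a row along the drying table's x axis, 80 mm apart; bay 0 is nearest the knob. Axes: x along the row, away from the knob, z up.
- bay1 (a point): Centre of the floor of drying bay 1, a square 76 x 76 mm inside, on top of the blue drying table (fixed, 360 x 120 mm, 45 mm high; bay floors at its top); low steel strips 5 mm high and 4 mm thick border it. The bays lie in a row along the drying table's x axis, 80 mm apart; bay 0 is nearest the knob. Axes: x along the row, away from the knob, z up.
- bay2 (a point): Centre of the floor of drying bay 2, a square 76 x 76 mm inside, on top of the blue drying table (fixed, 360 x 120 mm, 45 mm high; bay floors at its top); low steel strips 5 mm high and 4 mm thick border it. The bays lie in a row along the drying table's x axis, 80 mm apart; bay 0 is nearest the knob. Axes: x along the row, away from the knob, z up.
- knob_grip (a point): Point on the vertical axis of the black fan knob, at the middle of its grip bar. The bar is 44 mm long (x of this frame, which turns with the knob), 14 mm thick (y) and 26 mm high; this point is 22 mm above the top of the drying table, the bar reaches 13 mm above and below it.
- fan_knob (a joint): Angle of the fan knob, rad: 0 = off, grows as it turns clockwise seen from above. A sprung over-centre detent holds it at 0 and at 1.2 (on) with a hump at 0.6 between: it resists with up to about 0.1 N m before the hump, then snaps on by itself to 1.2; let go before the hump, it springs back. Stops at 0 and 1.2.
- mat: Flat green mat, fixed, 360 mm (its x) x 160 mm (its y), 4 mm thick; origin at the centre of its underside, z up. The drying table and the mat lie on opposite sides of the robot and swap sides from start to start.
- glaze_jar: Bystander, to be left alone: amber jar, 48 mm across, 60 mm high; origin at the centre of its underside.
- cup: Bystander, to be left alone: terracotta cup, 60 mm across, 50 mm high; origin at the centre of its underside.
There are look-alikes about, which are no part of the job. What is shaped like the part that bears mould2_c but purple, red or turquoise is not meant.

How it is judged:
By the outcome, as a careful person would: the job done as asked, in the order asked, and still so for the second after the job is handed in, with the robot touching nothing.
Of mould1, mould2, mould3 only 2 to 3 are there at a start; the rules pass over those that are not, and their reading is None.
At some moment in a run one of carrier1, carrier2, carrier3 may be knocked a few centimetres aside while the robot is not near it.
It also fails if it takes over 210 s, if anything falls off the work surface, if the arm or the gripper's body presses on something with over 40 N, if the wrist force passes 120 N, or if a joint passes its speed limit or range.

## Working session

There is one attempt and no reset: what is moved stays moved. The work goes in short steps, Python scripts to look and compute and a tool call to move; the robot and the scene stay as the last step left them, time stands still between calls to the robot, and variables do not carry over. Pictures are saved under pics/ and viewed, at most 14 in all, crops included, and the job is handed in when it is done.

Besides the shell and the picture viewer there is one more tool, called after "Request:" in YAML: its name, and indented under it one key for each argument. carry_out: Moves the arm, as the interface text tells. Its arguments: {"type":"object","properties":{"commands":{"type":"array"},"hand":{"type":"number"},"force":{"type":"number"}},"required":["commands"]}

```bash
ls; mkdir -p pics
python3 - <<'E'
from workcell import get_obs,camera,camera_params
import cv2,numpy as np
o=get_obs()
for k,v in o.items(): print(k,np.round(v,3))
for n in ("scene","top","wrist"):
    p=camera_params(n); im=camera(n); cv2.imwrite(f"pics/a_{n}.png",im[:,:,::-1])
    print(n,np.round(p["mtx"],1).tolist(),np.round(p["R"],3).tolist(),np.round(p["t"],3))
a=cv2.imread("pics/a_top.png"); cv2.imwrite("pics/a_top2.png",cv2.resize(a,(800,600),interpolation=cv2.INTER_CUBIC))
E
```

```text
pics
clock 0.0
joint_pos [ 1.13   0.333 -0.065  1.461  0.022  1.35  -0.088]
joint_velocities [-0.001 -0.001 -0.002 -0.    -0.001  0.001  0.001]
tau [-0.0000e+00 -6.2544e+01  4.9000e-02 -3.9158e+01  1.6000e-02  1.0000e-02
  0.0000e+00]
position [ 0.253 -0.571  0.23 ]
ee_rot [ 0.978  0.207 -0.    -0.001]
ft_force [ 0.571  0.178 -0.312]
torque [ 0.035 -0.031 -0.007]
grasp_force 0.0
grip_width 1.0
scene [[468.3, 0.0, 259.2], [0.0, 468.3, 187.6], [0.0, 0.0, 1.0]] [[0.894, 0.448, -0.009], [0.352, -0.715, -0.604], [-0.276, 0.537, -0.797]] [-0.483 -0.151  1.364]
top [[454.4, 0.0, 257.5], [0.0, 454.4, 194.2], [0.0, 0.0, 1.0]] [[0.024, -1.0, 0.013], [-0.998, -0.025, -0.061], [0.061, -0.012, -0.998]] [-0.037  0.534  1.161]
wrist [[280.8, 0.0, 256.3], [0.0, 280.8, 189.9], [0.0, 0.0, 1.0]] [[0.406, -0.914, -0.001], [-0.868, -0.386, 0.313], [-0.286, -0.126, -0.95]] [-0.625 -0.04   0.381]
```

View pics/a_top2.png

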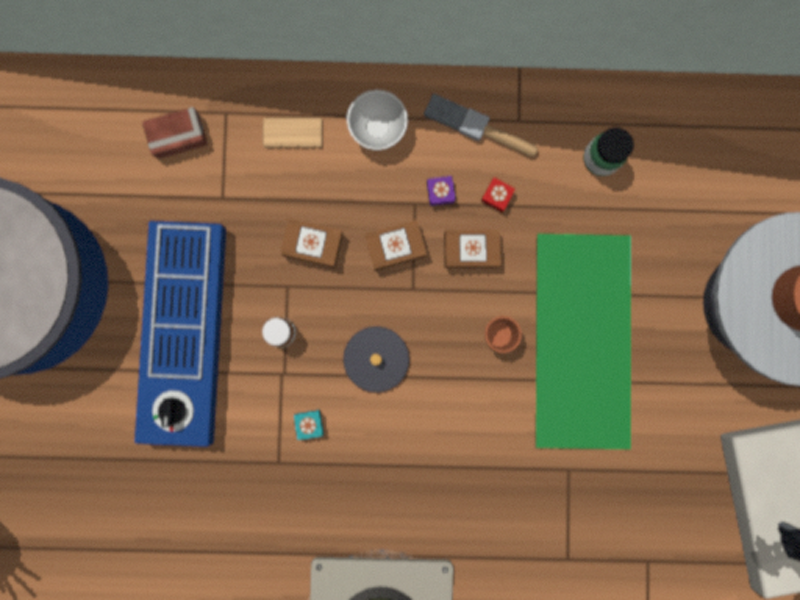

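View pics/a_scene.png

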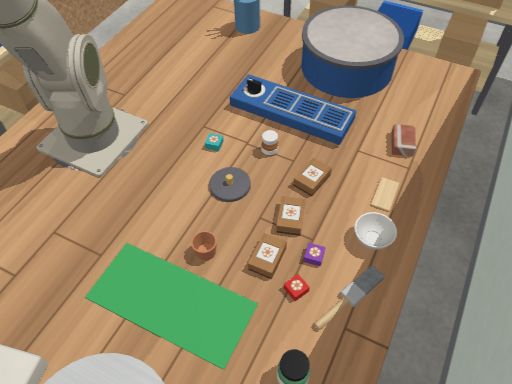

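Top view (800x600 scale) shows three filled wooden carriers at (312,244), (396,245) and (473,249). The pin stand is at (376,359), the drying table on the left has its knob at (172,411), and the mat is on the right at (584,341).

Mould candidates are white in wood at those three pixels, purple (441,190), red (499,194) and turquoise (308,425). Only the white ones in wooden carriers fit the description. I'll measure them and confirm in a crop.

```bash
cat > h.py <<'E'
import cv2,numpy as np
from workcell import get_obs,camera,camera_params
from scipy.spatial.transform import Rotation as Ro
def ray(p,uv,z):
    d=p["R"].T@np.linalg.inv(p["mtx"])@np.array([uv[0],uv[1],1.]); c=-p["R"].T@p["t"]
    return (c+d*(z-c[2])/d[2])[:2]
def poly(p,cnt,z): return np.array([ray(p,q,z) for q in np.asarray(cnt).reshape(-1,2)])
def rect(pts): # centre,size,angle of a world polygon (mm)
    (c,s,a)=cv2.minAreaRect((pts*1000).astype(np.float32)); return np.round(c,1),np.round(s,1),round(a,1)
def proj(p,X):
    q=p["mtx"]@(p["R"]@np.array(X)+p["t"]); return q[:2]/q[2]
def blobs(mask,amin):
    cs,_=cv2.findContours(mask.astype(np.uint8),cv2.RETR_EXTERNAL,cv2.CHAIN_APPROX_NONE)
    return [c for c in cs if cv2.contourArea(c)>=amin]
def hsv(im): return cv2.cvtColor(im,cv2.COLOR_RGB2HSV)
def yaw(o=None): # world angle of tool y (closing line), deg
    y=Ro.from_quat((o or get_obs())["ee_rot"]).as_matrix()[:,1]; return np.degrees(np.arctan2(y[1],y[0]))
def go(x,y,z,a=None):
    "shift in tool units (40 mm) + turn about tool axes (6 deg) so that tool points down with closing line at angle a (mod 180)"
    o=get_obs(); R=Ro.from_quat(o["ee_rot"]); d=np.array([x,y,z])-o["position"]
    if a is None: a=yaw(o)
    a+=180*round((yaw(o)-a)/180); ca,sa=np.cos(np.radians(a)),np.sin(np.radians(a))
    T=np.array([[-sa,ca,0],[ca,sa,0],[0,0,-1]]).T
    T=np.column_stack([np.cross([ca,sa,0],[0,0,-1]),[ca,sa,0],[0,0,-1]])
    rv=(R.inv()*Ro.from_matrix(T)).as_rotvec(degrees=True)/6
    print("clock",round(o["clock"],1),"tgt",np.round([x,y,z,a],3),"shift now",np.round(R.inv().apply(d)/.04,2),"shift after turn",np.round(T.T@d/.04,2),"turn",np.round(rv,2),"j",np.round(o["joint_pos"],2))
E
python3 - <<'E'
from h import *
for n in("top","scene"):
    p=camera_params(n); im=cv2.imread(f"pics/a_{n}.png")[:,:,::-1].copy(); H=hsv(im); h,s,v=[H[...,i].astype(int) for i in range(3)]
    print(n)
    for c in blobs((s<70)&(v>150),60):
        w=rect(poly(p,c,.032))
        if 350<w[0][0]<800 and abs(w[0][1])<400 : print(" white",cv2.boundingRect(c),w)
    for nm,m,z,am in(("mat",(h>45)&(h<80)&(s>120),.004,3000),("blue",(h>100)&(h<125)&(s>120),.045,1500),("gold",(h>10)&(h<25)&(s>130)&(v>150),.037,8),("dark",(v<90)&(s<90),.012,400)):
        for c in blobs(m,am):
            w=rect(poly(p,c,z))
            if 250<w[0][0]<800 and abs(w[0][1])<550:print(" ",nm,cv2.boundingRect(c),w)
a=cv2.imread("pics/a_top.png")
cv2.imwrite("pics/crop1.png",np.vstack([cv2.resize(a[120:190,160:340],(792,308),interpolation=cv2.INTER_CUBIC),cv2.resize(a[220:290,70:250],(792,285),interpolation=cv2.INTER_CUBIC)]))
E
```

```text
top
 white (97, 250, 27, 23) (array([360.1, 341.6]), array([64.8, 49.3]), 72.2)
 white (168, 203, 17, 19) (array([483. , 182.7]), array([43.4, 42.9]), 46.7)
 white (294, 150, 17, 17) (array([ 629.8, -135.7]), array([41.5, 41.5]), 1.5)
 white (243, 146, 20, 20) (array([632.1,  -8.1]), array([43.7, 42.1]), 17.2)
 white (190, 145, 19, 20) (array([632.2, 129.8]), array([42.9, 43.7]), 78.9)
 white (95, 144, 39, 99) (array([529.1, 342. ]), array([ 85.2, 249.1]), 88.8)
  mat (344, 150, 59, 137) (array([ 481.6, -327.4]), array([354.9, 153.8]), 0.3)
  blue (87, 142, 57, 143) (array([476.7, 332.9]), array([122.6, 355.1]), 88.9)
  gold (238, 227, 6, 6) (array([442.7,  17.4]), array([12.6, 12.7]), 1.4)
  dark (220, 210, 42, 41) (array([441.1,  16.6]), array([106.1, 102.2]), 46.5)
scene
 white (256, 242, 24, 21) (array([ 629.8, -137.6]), array([43.9, 43. ]), 2.1)
 white (281, 204, 20, 16) (array([632.6,  -9.8]), array([43.6, 42.3]), 17.1)
 white (302, 165, 22, 17) (array([632.7, 128.5]), array([43. , 42.7]), 79.0)
 white (262, 130, 16, 12) (array([472.8, 199.6]), array([42.3, 42.3]), 26.1)
 white
[... 377 characters left out ...]
12.8)
  gold (251, 259, 21, 13) (array([ 632.4, -173.9]), array([42.7, 19.3]), 1.8)
  gold (252, 234, 34, 33) (array([ 630.7, -131.1]), array([58.3, 70.7]), 1.7)
  gold (192, 231, 24, 22) (array([ 484., -181.]), array([54.3, 57.4]), 29.9)
  gold (277, 220, 23, 8) (array([641.5, -46.7]), array([52.3, 19.1]), 19.4)
  gold (278, 208, 5, 13) (array([611.9, -31.3]), array([ 9.3, 35.6]), 28.9)
  gold (281, 197, 23, 17) (array([627.6,   7.6]), array([55.8, 42.9]), 17.4)
  gold (296, 176, 18, 12) (array([625.2,  91.1]), array([18.2, 48. ]), 79.4)
  gold (299, 160, 31, 25) (array([635.8, 132.9]), array([68.1, 57.2]), 78.7)
  dark (279, 350, 31, 32) (array([ 789.1, -338.1]), array([61.2, 59.8]), 70.3)
```

View pics/crop1.png

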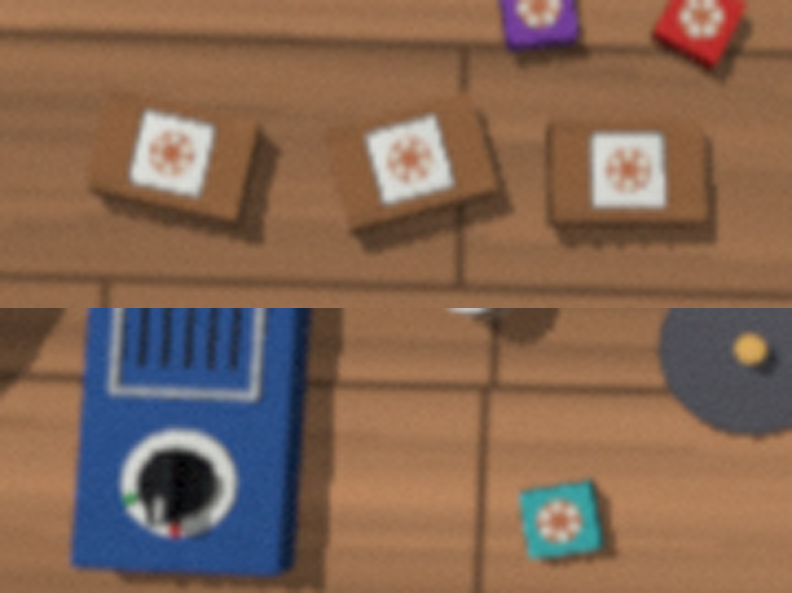

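The crop confirms three white moulds with terracotta rosettes, each in a brown carrier. The knob's red mark is on the robot side and its green mark on the left. I'll turn the tool to the carriers' direction and refine the fixed points.

Request:
carry_out:
  commands:
    - [[0, 0, 0, 0, 0, -1], [0, 0, 0, 0, 0, -1], [0, 0, 0, 0, 0, -1], [0, 0, 0, 0, 0, -1], [0, 0, 0, 0, 0, -1], [0, 0, 0, 0, 0, -1], [0, 0, 0, 0, 0, -1], [0, 0, 0, 0, 0, -1], [0, 0, 0, 0, 0, -1], [0, 0, 0, 0, 0, -1], [0, 0, 0, 0, 0, -1], [0, 0, 0, 0, 0, -0.3], [0.75, 0.63, 0, 0, 0, 0], [0.75, 0.63, 0, 0, 0, 0], [0.75, 0.63, 0, 0, 0, 0], [0.75, 0.63, 0, 0, 0, 0], [0.75, 0.63, 0, 0, 0, 0], [0.75, 0.63, 0, 0, 0, 0], [0.75, 0.63, 0, 0, 0, 0], [0.75, 0.63, 0, 0, 0, 0]]
  hand: -1

```text
clock: 1.82
position: [0.4485, -0.3236, 0.2313]
ee_rot: [0.696, 0.718, -0.0, 0.0]
ft_force: [0.6, -1.0, 0.2]
grip_width: 1.003
grasp_force: 0.0
```

Run:
```python
from h import *
for n,zs in(("top",1),("scene",1)):
    p=camera_params(n); im=cv2.imread(f"pics/a_{n}.png")[:,:,::-1].copy(); H=hsv(im); h,s,v=[H[...,i].astype(int) for i in range(3)]
    print(n, "cam",np.round(-p["R"].T@p["t"],2))
    for c in blobs((s<80)&(v>140),60):
        w=rect(poly(p,c,.048)); k=rect(poly(p,c,.045))
        if 250<w[0][0]<800 and 250<w[0][1]<400: print(" white",cv2.boundingRect(c),w,k)
    m=(v<100)&(s<110)
    for c in blobs(m,150):
        w=rect(poly(p,c,.012))
        if 350<w[0][0]<550 and abs(w[0][1])<100:print(" disc",w)
go(.6298,-.1365,.15,1.7)
```

```text
top cam [ 0.46 -0.01  1.19]
 white (97, 250, 27, 24) (array([360.9, 336.6]), array([65.8, 49.7]), 69.8) (array([360.6, 337.5]), array([66. , 49.8]), 69.8)
 white (95, 143, 39, 100) (array([528.2, 337. ]), array([ 84.7, 246.9]), 89.1) (array([528.4, 337.9]), array([ 85. , 247.5]), 89.1)
 disc (array([442.4,  18. ]), array([105.8, 106.1]), 1.4)
scene cam [ 0.86 -0.62  0.99]
 white (263, 86, 90, 45) (array([527.9, 336.4]), array([ 85.3, 247.4]), 89.0) (array([526.8, 339.5]), array([ 85.6, 248.2]), 89.0)
 white (244, 85, 22, 12) (array([360. , 330.2]), array([64.2, 47.4]), 36.1) (array([358.4, 333.2]), array([64.4, 47.5]), 36.1)
clock 1.8 tgt [ 0.63  -0.136  0.15   1.7  ] shift now [4.54 4.67 2.03] shift after turn [4.54 4.67 2.03] turn [-0.  0.  0.] j [ 0.91  0.2  -0.42  1.64  0.09  1.32  0.51]
```

Request:
carry_out:
  commands:
    - [[0.57, 0.58, 0, 0, 0, 0], [0.57, 0.58, 0, 0, 0, 0], [0.57, 0.58, 0, 0, 0, 0], [0.57, 0.58, 0, 0, 0, 0], [0.57, 0.58, 0, 0, 0, 0], [0.57, 0.58, 0, 0, 0, 0], [0.57, 0.58, 0, 0, 0, 0], [0.57, 0.58, 0, 0, 0, 0], [0, 0, 0.8, 0, 0, 0], [0, 0, 0.8, 0, 0, 0], [0, 0, 0.8, 0, 0, 0], [0, 0, 0, 0, 0, 0]]

```text
clock: 2.82
position: [0.6241, -0.1369, 0.1283]
ee_rot: [0.696, 0.718, -0.003, -0.004]
ft_force: [-1.9, -0.4, -1.0]
grip_width: 1.002
grasp_force: 0.0
```

Run:
```python
from h import *
p=camera_params("wrist"); im=camera("wrist"); cv2.imwrite("pics/w1.png",im[:,:,::-1]); H=hsv(im); h,s,v=[H[...,i].astype(int) for i in range(3)]
for c in blobs((s<70)&(v>140),200):
    w=rect(poly(p,c,.032)); print(cv2.boundingRect(c),w)
go(.6298,-.1365,.004,1.7)
```

```text
(460, 168, 27, 41) (array([ 817.1, -126.6]), array([37.2, 14. ]), 79.1)
(239, 168, 48, 45) (array([ 629.6, -135.9]), array([41.6, 41.7]), 2.0)
(501, 0, 11, 39) (array([805.6,   4.4]), array([ 7. , 27.7]), 17.4)
(239, 0, 66, 68) (array([632.2,  -8.4]), array([41.6, 41.8]), 17.1)
clock 2.9 tgt [ 0.63  -0.136  0.004  1.7  ] shift now [0.01 0.13 3.2 ] shift after turn [0.01 0.1  3.2 ] turn [-0.06 -0.01  0.01] j [ 0.53  0.49 -0.52  1.51  0.25  1.22  0.01]
```

View pics/w1.png

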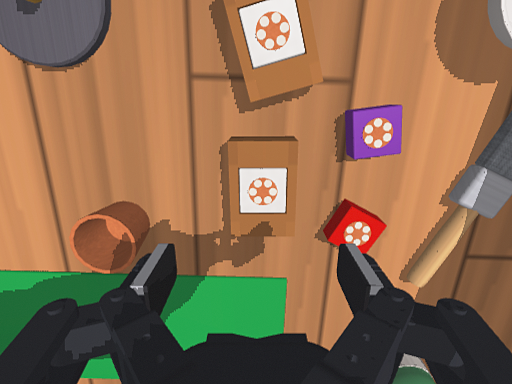

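The wrist view puts carrier C's mould at (263,190), which is (629.6,-135.9) mm and agrees with the top view. The red block's corner at (325,235) is clear of the finger. Descending and gripping.

Request:
carry_out:
  commands:
    - [[0.02, 0.13, 0.4, -0.06, 0, 0], [0, 0, 0.7, 0, 0, 0], [0, 0, 0.7, 0, 0, 0], [0, 0, 0.7, 0, 0, 0], [0, 0, 0.4, 0, 0, 0], [0, 0, 0.2, 0, 0, 0], [0, 0, 0, 0, 0, 0], [0, 0, 0, 0, 0, 0]]

```text
clock: 3.53
position: [0.6349, -0.1366, 0.0134]
ee_rot: [0.696, 0.718, 0.003, 0.003]
ft_force: [-0.1, -0.1, -0.2]
grip_width: 1.001
grasp_force: 0.0
```

Request:
carry_out:
  commands:
    - [[0, 0, 0, 0, 0, 0], [0, 0, 0, 0, 0, 0], [0, 0, 0, 0, 0, 0], [0, 0, 0, 0, 0, 0], [0, 0, 0, 0, 0, 0], [0, 0, 0, 0, 0, 0], [0, 0, 0, 0, 0, 0], [0, 0, 0, 0, 0, 0], [0, 0, -0.5, 0, 0, 0], [0, 0, -0.7, 0, 0, 0], [0, 0, -0.7, 0, 0, 0], [0, 0, 0, 0, 0, 0]]
  hand: 1
  force: 40

```text
clock: 4.53
position: [0.6365, -0.1366, 0.0941]
ee_rot: [0.696, 0.718, 0.005, 0.006]
ft_force: [1.3, -0.3, -1.8]
grip_width: 0.694
grasp_force: 45.7
```

Run:
```python
from h import *
p=camera_params("top"); im=camera("top"); cv2.imwrite("pics/t2.png",im[:,:,::-1])
o=get_obs(); print(o["grip_width"],o["grasp_force"],o["position"])
go(.4425,.0167,.09,0)
```

```text
0.6873212920135169 45.70505082607269 [ 0.6354288  -0.13656037  0.09134307]
clock 4.6 tgt [0.442 0.017 0.09  0.   ] shift now [ 3.98 -4.71 -0.03] shift after turn [ 3.83 -4.82  0.03] turn [0.12 0.01 0.29] j [ 0.52  0.53 -0.51  1.54  0.28  1.13 -0.01]
```

Request:
carry_out:
  commands:
    - [[0.5, -0.59, 0, 0.12, 0, 0], [0.5, -0.59, 0, 0, 0, 0], [0.5, -0.59, 0, 0, 0, 0], [0.5, -0.59, 0, 0, 0, 0], [0.5, -0.59, 0, 0, 0, 0], [0.5, -0.59, 0, 0, 0, 0], [0.5, -0.59, 0, 0, 0, 0], [0.45, -0.59, 0, 0, 0, 0], [0, 0, 0, 0, 0, 0], [0, 0, 0, 0, 0, 0], [0, 0, 0, 0, 0, 0]]

```text
clock: 5.5
position: [0.4399, 0.0154, 0.0881]
ee_rot: [0.696, 0.718, -0.002, -0.002]
ft_force: [-0.6, 0.0, -2.7]
grip_width: 0.692
grasp_force: 45.8
```

Run:
```python
from h import *
go(.4425,.0167,.016)
for n in ("wrist","scene","top"):
    p=camera_params(n); im=camera(n); cv2.imwrite(f"pics/b_{n}.png",im[:,:,::-1])
    H=hsv(im); h,s,v=[H[...,i].astype(int) for i in range(3)]
    for c in blobs((s<80)&(v>140),60):
        w=rect(poly(p,c,.032+.088-.014))
        if 350<w[0][0]<550 and abs(w[0][1])<100: print(n,w)
    q=proj(p,[.4425,.0167,.012]); print(n,"pin foot px",q)
a=cv2.imread("pics/b_scene.png")[130:250,160:320]; b=cv2.imread("pics/b_wrist.png")
cv2.imwrite("pics/b.png",np.hstack([cv2.resize(a,(400,300)),cv2.resize(b,(400,300))]))
```

```text
clock 5.5 tgt [0.442 0.017 0.016 1.728] shift now [0.03 0.08 1.8 ] shift after turn [0.03 0.07 1.8 ] turn [-0.06  0.01  0.  ] j [ 0.5   0.12 -0.66  2.06  0.09  0.99 -0.18]
wrist (array([440.1,  15.9]), array([41.9, 41.9]), 1.9)
wrist pin foot px [258.93908082 197.52713671]
scene (array([440.6,  15.3]), array([43.3, 41.9]), 0.8)
scene pin foot px [229.10394034 182.23986774]
top (array([397.5,  91.1]), array([160.1,  13.2]), 10.2)
top (array([425.4, -40.8]), array([150.7,  11.6]), 12.7)
top pin foot px [240.99281147 229.4045829 ]
```

View pics/b.png

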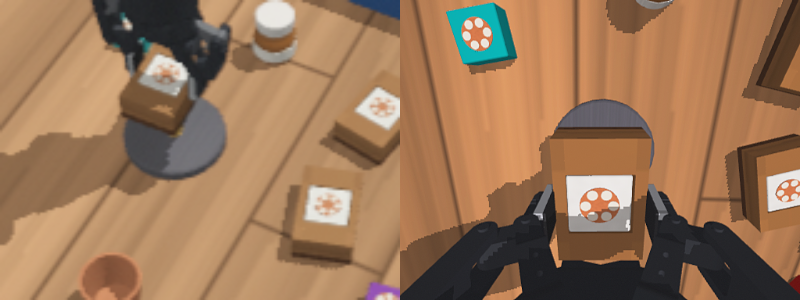

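Request:
carry_out:
  commands:
    - [[0.03, 0.06, 0, -0.05, 0, 0], [0, 0, 0.4, 0, 0, 0], [0, 0, 0.4, 0, 0, 0], [0, 0, 0.3, 0, 0, 0], [0, 0, 0.2, 0, 0, 0], [0, 0, 0.15, 0, 0, 0], [0, 0, 0, 0, 0, 0], [0, 0, 0, 0, 0, 0], [0, 0, 0, 0, 0, 0]]

```text
clock: 6.4
position: [0.4425, 0.0172, 0.0308]
ee_rot: [0.696, 0.718, -0.0, 0.0]
ft_force: [-1.8, 0.0, -1.4]
grip_width: 0.692
grasp_force: 45.9
```

Request:
carry_out:
  commands:
    - [[0, 0, 0.08, 0, 0, 0], [0, 0, 0, 0, 0, 0], [0, 0, 0, 0, 0, 0]]

```text
clock: 6.65
position: [0.4421, 0.0171, 0.0271]
ee_rot: [0.696, 0.718, -0.0, -0.0]
ft_force: [-0.7, -1.3, -3.0]
grip_width: 0.686
grasp_force: 45.9
```

Request:
carry_out:
  commands:
    - [[0, 0, 0.06, 0, 0, 0], [0, 0, 0, 0, 0, 0], [0, 0, 0, 0, 0, 0]]

```text
clock: 6.9
position: [0.4423, 0.0171, 0.025]
ee_rot: [0.696, 0.718, -0.0, -0.0]
ft_force: [-3.3, -0.4, 5.1]
grip_width: 0.691
grasp_force: 47.2
```

Request:
carry_out:
  commands:
    - [[0, 0, 0.06, 0, 0, 0], [0, 0, 0, 0, 0, 0], [0, 0, 0, 0, 0, 0]]

```text
clock: 7.15
position: [0.4424, 0.0171, 0.0245]
ee_rot: [0.696, 0.718, -0.001, 0.0]
ft_force: [-18.4, -1.6, 42.8]
grip_width: 0.689
grasp_force: 52.1
```

Request:
carry_out:
  commands:
    - [[0, 0, -0.08, 0, 0, 0], [0, 0, 0, 0, 0, 0]]

```text
clock: 7.32
position: [0.4426, 0.0171, 0.0261]
ee_rot: [0.696, 0.718, 0.0, 0.0]
ft_force: [0.3, 0.4, -1.6]
grip_width: 0.69
grasp_force: 47.0
```

Request:
carry_out:
  commands:
    - [[0, 0, 0, 0, 0, 0], [0, 0, 0, 0, 0, 0], [0, 0, 0, 0, 0, 0], [0, 0, 0, 0, 0, 0], [0, 0, 0, 0, 0, 0], [0, 0, -0.23, 0, 0, 0], [0, 0, -0.23, 0, 0, 0], [0, 0, 0, 0, 0, 0], [0, 0, 0, 0, 0, 0]]
  hand: -1

```text
clock: 8.07
position: [0.4428, 0.017, 0.0447]
ee_rot: [0.696, 0.718, 0.0, 0.001]
ft_force: [-0.2, -0.2, -0.1]
grip_width: 0.998
grasp_force: 0.0
```

Run:
```python
from h import *
go(.4424,.0170,.043,2)
o=get_obs();print(o["position"],o["grip_width"])
p=camera_params("wrist"); im=camera("wrist"); cv2.imwrite("pics/w2.png",im[:,:,::-1]); H=hsv(im); h,s,v=[H[...,i].astype(int) for i in range(3)]
for c in blobs((s<70)&(v>140),200):
    w=rect(poly(p,c,.061)); print(cv2.boundingRect(c),w)
```

```text
clock 8.1 tgt [0.442 0.017 0.043 2.   ] shift now [-0.   -0.01  0.04] shift after turn [-0.   -0.01  0.04] turn [ 0.01  0.01 -0.05] j [ 0.47  0.2  -0.65  2.09  0.16  0.89 -0.24]
[0.44276704 0.01703861 0.04471109] 0.9976398922139393
(214, 209, 84, 85) (array([442.9,  21.1]), array([41.6, 49.1]), 1.8)
```

View pics/w2.png

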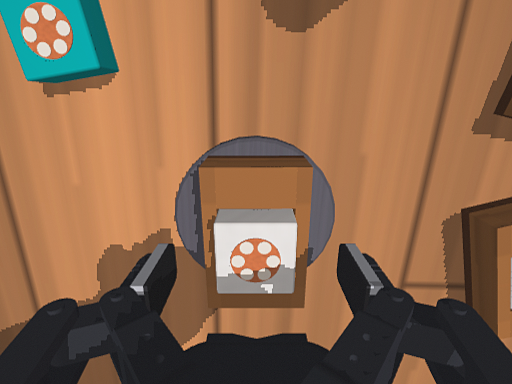

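The mould stands proud at (256,251), centred between the fingers. Gripping it now.

Request:
carry_out:
  commands:
    - [[0, 0, 0.03, 0, 0, 0], [0, 0, 0, 0, 0, 0], [0, 0, 0, 0, 0, 0], [0, 0, 0, 0, 0, 0], [0, 0, 0, 0, 0, 0], [0, 0, 0, 0, 0, 0], [0, 0, 0, 0, 0, 0], [0, 0, 0, 0, 0, 0], [0, 0, 0, 0, 0, 0], [0, 0, 0, 0, 0, 0]]
  hand: 1
  force: 30

```text
clock: 8.95
position: [0.442, 0.0171, 0.0426]
ee_rot: [0.696, 0.718, -0.0, -0.0]
ft_force: [-0.6, -0.2, 0.0]
grip_width: 0.485
grasp_force: 30.5
```

Request:
carry_out:
  commands:
    - [[0, 0, -0.3, 0, 0, 0], [0, 0, -0.5, 0, 0, 0], [0, 0, -0.6, 0, 0, 0], [0, 0, -0.6, 0, 0, 0], [0, 0, 0, 0, 0, 0], [0, 0, 0, 0, 0, 0]]

```text
clock: 9.45
position: [0.4428, 0.017, 0.1234]
ee_rot: [0.696, 0.718, 0.0, 0.001]
ft_force: [0.1, 0.6, -1.6]
grip_width: 0.488
grasp_force: 31.4
```

Run:
```python
from h import *
go(.608,.3357,.12,2)
p=camera_params("wrist"); im=camera("wrist"); cv2.imwrite("pics/w3.png",im[:,:,::-1])
```

```text
clock 9.4 tgt [0.608 0.336 0.12  2.   ] shift now [7.84 4.37 0.08] shift after turn [7.82 4.41 0.09] turn [ 0.01  0.01 -0.05] j [ 0.51  0.07 -0.67  2.02  0.05  1.06 -0.15]
```

View pics/w3.png

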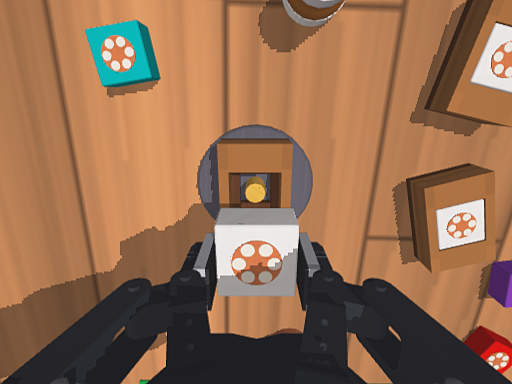

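Request:
carry_out:
  commands:
    - [[0.79, 0.43, 0, 0, 0, 0.2], [0.79, 0.43, 0, 0, 0, 0.2], [0.79, 0.43, 0, 0, 0, 0], [0.79, 0.43, 0, 0, 0, 0], [0.79, 0.43, 0, 0, 0, 0], [0.79, 0.43, 0, 0, 0, 0], [0.79, 0.43, 0, 0, 0, 0], [0.79, 0.43, 0, 0, 0, 0], [0.79, 0.43, 0, 0, 0, 0], [0.7, 0.43, 0, 0, 0, 0], [0, 0, 0, 0, 0, 0], [0, 0, 0, 0, 0, 0], [0, 0, 0, 0, 0, 0]]

```text
clock: 10.58
position: [0.6149, 0.3279, 0.1205]
ee_rot: [0.711, 0.703, -0.002, -0.001]
ft_force: [0.2, -0.3, -1.1]
grip_width: 0.483
grasp_force: 31.3
```

Run:
```python
from h import *
go(.608,.3357,.0506,-1)
p=camera_params("wrist"); im=camera("wrist"); cv2.imwrite("pics/w4.png",im[:,:,::-1])
for b in([.448,.338],[.528,.337],[.608,.3357]): print(proj(p,b+[.045]))
```

```text
clock 10.6 tgt [ 0.608  0.336  0.051 -1.   ] shift now [ 0.19 -0.17  1.75] shift after turn [ 0.19 -0.18  1.75] turn [-0.03  0.02  0.06] j [-0.11  0.66 -0.68  1.34  0.41  1.28 -0.81]
[ 52.1469329  189.47411502]
[149.46910618 189.71318666]
[246.92327313 190.29940514]
```

View pics/w4.png

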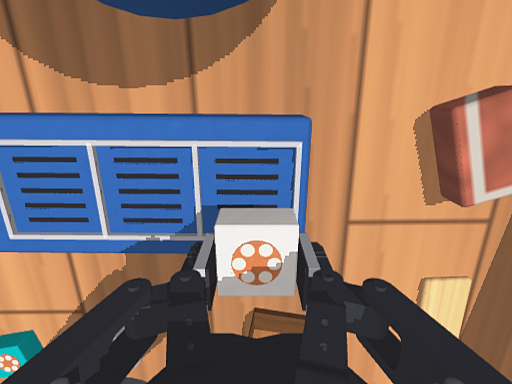

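Bay centres project to (149,190) and (247,190), matching the picture. Lowering into bay 2.

Request:
carry_out:
  commands:
    - [[0.19, -0.17, 0, -0.03, 0.02, 0.06], [0, 0, 0.5, 0, 0, 0], [0, 0, 0.5, 0, 0, 0], [0, 0, 0.3, 0, 0, 0], [0, 0, 0.2, 0, 0, 0], [0, 0, 0.1, 0, 0, 0], [0, 0, 0, 0, 0, 0], [0, 0, 0, 0, 0, 0], [0, 0, 0, 0, 0, 0]]

```text
clock: 11.38
position: [0.6096, 0.3367, 0.0595]
ee_rot: [0.713, 0.701, 0.002, 0.0]
ft_force: [0.2, 0.5, -0.2]
grip_width: 0.484
grasp_force: 31.4
```

Request:
carry_out:
  commands:
    - [[0, 0, 0.06, 0, 0, 0], [0, 0, 0, 0, 0, 0], [0, 0, 0, 0, 0, 0]]

```text
clock: 11.63
position: [0.6092, 0.3364, 0.0561]
ee_rot: [0.713, 0.701, 0.002, 0.0]
ft_force: [-0.1, 0.2, -0.4]
grip_width: 0.485
grasp_force: 31.4
```

Request:
carry_out:
  commands:
    - [[0, 0, 0.08, 0, 0, 0], [0, 0, 0, 0, 0, 0], [0, 0, 0, 0, 0, 0]]

```text
clock: 11.88
position: [0.609, 0.3363, 0.0525]
ee_rot: [0.713, 0.701, 0.001, 0.0]
ft_force: [1.1, -0.6, -0.4]
grip_width: 0.48
grasp_force: 31.4
```

Request:
carry_out:
  commands:
    - [[0, 0, 0.05, 0, 0, 0], [0, 0, 0, 0, 0, 0], [0, 0, 0, 0, 0, 0]]

```text
clock: 12.13
position: [0.6092, 0.3364, 0.0508]
ee_rot: [0.713, 0.701, 0.001, 0.0]
ft_force: [-0.2, 0.1, -0.3]
grip_width: 0.482
grasp_force: 31.3
```

Request:
carry_out:
  commands:
    - [[0, 0, 0.03, 0, 0, 0], [0, 0, 0, 0, 0, 0], [0, 0, 0, 0, 0, 0]]

```text
clock: 12.38
position: [0.6092, 0.3364, 0.0506]
ee_rot: [0.713, 0.701, 0.002, 0.0]
ft_force: [-3.6, -2.2, 7.4]
grip_width: 0.485
grasp_force: 32.4
```

Request:
carry_out:
  commands:
    - [[0, 0, 0.01, 0, 0, 0], [0, 0, 0, 0, 0, 0], [0, 0, 0, 0, 0, 0]]

```text
clock: 12.63
position: [0.6092, 0.3365, 0.0506]
ee_rot: [0.713, 0.701, 0.002, 0.0]
ft_force: [-3.9, -4.0, 9.8]
grip_width: 0.485
grasp_force: 32.7
```

Request:
carry_out:
  commands:
    - [[0, 0, -0.03, 0, 0, 0], [0, 0, 0, 0, 0, 0], [0, 0, 0, 0, 0, 0], [0, 0, 0, 0, 0, 0], [0, 0, 0, 0, 0, 0], [0, 0, -0.3, 0, 0, 0], [0, 0, -0.7, 0, 0, 0], [0, 0, -0.8, 0, 0, -0.2], [-0.75, -0.5, 0, 0, 0, -0.2], [-0.75, -0.5, 0, 0, 0, 0], [-0.75, -0.5, 0, 0, 0, 0], [-0.75, -0.5, 0, 0, 0, 0], [-0.75, -0.5, 0, 0, 0, 0], [-0.75, -0.5, 0, 0, 0, 0], [-0.75, -0.4, 0, 0, 0, 0], [-0.75, -0.4, 0, 0, 0, 0], [-0.75, -0.3, 0, 0, 0, 0], [-0.75, -0.2, 0, 0, 0, 0], [0, 0, 0, 0, 0, 0], [0, 0, 0, 0, 0, 0]]
  hand: -1

```text
clock: 14.3
position: [0.4437, 0.031, 0.1223]
ee_rot: [0.7, 0.714, 0.001, 0.001]
ft_force: [0.5, 0.5, 0.3]
grip_width: 1.002
grasp_force: 0.0
```

Run:
```python
from h import *
go(.4425,.017,.025,1.9)
p=camera_params("top"); im=camera("scene"); im2=camera("wrist"); cv2.imwrite("pics/c.png",np.hstack([cv2.resize(im[60:260,150:360],(420,400)),cv2.resize(im2[:,100:420],(333,400))])[:,:,::-1])
```

```text
clock 14.3 tgt [0.442 0.017 0.025 1.9  ] shift now [-0.35 -0.05  2.43] shift after turn [-0.35 -0.04  2.43] turn [ 0.03 -0.01 -0.12] j [ 0.54  0.08 -0.72  2.02  0.06  1.06 -0.19]
```

View pics/c.png

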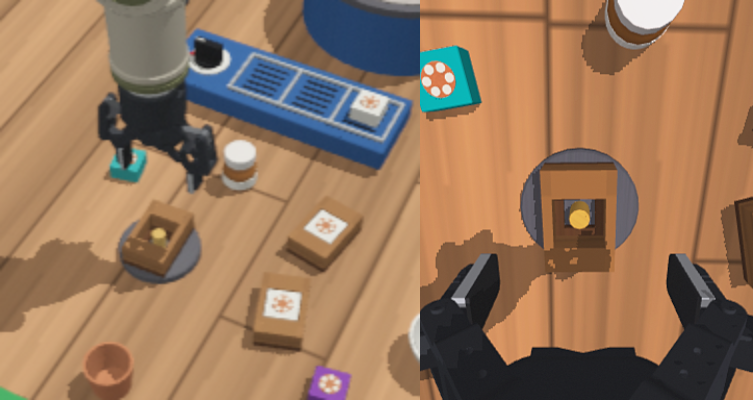

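Scene shows mould 1 flat in bay 2 at (370,105), and the empty carrier on the pin at (158,238). Fetching the carrier.

Request:
carry_out:
  commands:
    - [[-0.35, -0.04, 0.2, 0, 0, -0.12], [0, 0, 0.6, 0, 0, 0], [0, 0, 0.6, 0, 0, 0], [0, 0, 0.5, 0, 0, 0], [0, 0, 0.3, 0, 0, 0], [0, 0, 0.2, 0, 0, 0], [0, 0, 0, 0, 0, 0], [0, 0, 0, 0, 0, 0]]

```text
clock: 15.07
position: [0.443, 0.0194, 0.0259]
ee_rot: [0.694, 0.72, 0.002, 0.0]
ft_force: [-0.3, -0.2, 1.1]
grip_width: 0.995
grasp_force: 0.0
```

Request:
carry_out:
  commands:
    - [[0, 0, 0, 0, 0, 0], [0, 0, 0, 0, 0, 0], [0, 0, 0, 0, 0, 0], [0, 0, 0, 0, 0, 0], [0, 0, 0, 0, 0, 0], [0, 0, 0, 0, 0, 0], [0, 0, 0, 0, 0, 0], [0, 0, -0.3, 0, 0, 0], [0, 0, -0.7, 0, 0, 0], [0, 0, -0.8, 0, 0, 0], [0, 0, 0, 0, 0, 0], [0, 0, 0, 0, 0, 0]]
  hand: 1
  force: 40

```text
clock: 16.07
position: [0.4438, 0.0185, 0.0997]
ee_rot: [0.694, 0.72, 0.003, 0.002]
ft_force: [-0.3, -0.6, -2.7]
grip_width: 0.69
grasp_force: 45.1
```

Run:
```python
from h import *
go(.582,-.328,.10,0)
```

```text
clock 16.1 tgt [ 0.582 -0.328  0.1    0.   ] shift now [-8.78  3.14  0.01] shift after turn [-8.66  3.46 -0.01] turn [ 0.06 -0.01  0.35] j [ 0.55  0.11 -0.72  2.05  0.09  1.01 -0.17]
```

Request:
carry_out:
  commands:
    - [[-0.79, 0.3, 0, 0.05, 0, 0.17], [-0.79, 0.3, 0, 0, 0, 0.18], [-0.79, 0.32, 0, 0, 0, 0], [-0.79, 0.32, 0, 0, 0, 0], [-0.79, 0.32, 0, 0, 0, 0], [-0.79, 0.32, 0, 0, 0, 0], [-0.79, 0.32, 0, 0, 0, 0], [-0.79, 0.32, 0, 0, 0, 0], [-0.79, 0.32, 0, 0, 0, 0], [-0.79, 0.32, 0, 0, 0, 0], [-0.79, 0.25, 0, 0, 0, 0], [0, 0, 0, 0, 0, 0], [0, 0, 0, 0, 0, 0], [0, 0, 0, 0, 0, 0]]

```text
clock: 17.23
position: [0.58, -0.3273, 0.0952]
ee_rot: [0.707, 0.707, -0.0, -0.003]
ft_force: [0.2, 1.3, -1.9]
grip_width: 0.689
grasp_force: 45.1
```

Run:
```python
from h import *
go(.582,-.328,.017,0)
```

```text
clock 17.2 tgt [ 0.582 -0.328  0.017  0.   ] shift now [-0.02  0.06  1.96] shift after turn [-0.02  0.05  1.96] turn [-0.04 -0.03  0.  ] j [ 0.78  0.57 -0.46  1.47  0.26  1.17  0.28]
```

Request:
carry_out:
  commands:
    - [[-0.02, 0.05, 0.2, -0.04, -0.03, 0], [0, 0, 0.5, 0, 0, 0], [0, 0, 0.5, 0, 0, 0], [0, 0, 0.4, 0, 0, 0], [0, 0, 0.2, 0, 0, 0], [0, 0, 0, 0, 0, 0], [0, 0, 0, 0, 0, 0], [0, 0, 0, 0, 0, 0]]

```text
clock: 17.9
position: [0.5834, -0.3291, 0.0257]
ee_rot: [0.707, 0.707, 0.0, 0.002]
ft_force: [0.1, -0.8, -1.1]
grip_width: 0.689
grasp_force: 45.0
```

Request:
carry_out:
  commands:
    - [[0, 0, 0.06, 0, 0, 0], [0, 0, 0, 0, 0, 0], [0, 0, 0, 0, 0, 0]]

```text
clock: 18.15
position: [0.5828, -0.3293, 0.0225]
ee_rot: [0.707, 0.707, -0.0, 0.001]
ft_force: [-0.8, -0.6, -1.5]
grip_width: 0.694
grasp_force: 45.0
```

Request:
carry_out:
  commands:
    - [[0, 0, 0.08, 0, 0, 0], [0, 0, 0, 0, 0, 0], [0, 0, 0, 0, 0, 0]]

```text
clock: 18.4
position: [0.5827, -0.3292, 0.0188]
ee_rot: [0.707, 0.707, -0.0, 0.001]
ft_force: [0.4, 0.3, -0.9]
grip_width: 0.689
grasp_force: 45.1
```

Request:
carry_out:
  commands:
    - [[0, 0, 0.04, 0, 0, 0], [0, 0, 0, 0, 0, 0], [0, 0, 0, 0, 0, 0]]

```text
clock: 18.65
position: [0.5827, -0.3293, 0.0187]
ee_rot: [0.707, 0.707, -0.0, 0.001]
ft_force: [-6.2, 2.2, 10.6]
grip_width: 0.691
grasp_force: 46.6
```

Request:
carry_out:
  commands:
    - [[0, 0, -0.04, 0, 0, 0], [0, 0, 0, 0, 0, 0], [0, 0, 0, 0, 0, 0], [0, 0, 0, 0, 0, 0], [0, 0, 0, 0, 0, 0], [0, 0, -0.6, 0, 0, 0], [0, 0, -0.8, 0, 0, 0], [0, 0, -0.9, 0, 0, 0], [0.8, 0.1, 0, 0, 0, 0], [0.8, 0.1, 0, 0, 0, 0], [0.8, 0.1, 0, 0, 0, 0], [0.8, 0.1, 0, 0, 0, 0], [0.8, 0.1, 0, 0, 0, 0], [0.8, 0.15, 0, 0, 0, 0], [0.8, 0.15, 0, 0, 0, 0], [0.8, 0.15, 0, 0, 0, 0], [0.8, 0.15, 0, 0, 0, 0], [0.6, 0.15, 0, 0, 0, 0], [0, 0, 0, 0, 0, 0]]
  hand: -1

```text
clock: 20.23
position: [0.6329, -0.0093, 0.1107]
ee_rot: [0.704, 0.71, 0.002, -0.0]
ft_force: [0.7, 0.8, 0.5]
grip_width: 1.0
grasp_force: 0.0
```

```bash
cat > look.py <<'E'
from h import *
for n in("wrist","scene","top"):
    p=camera_params(n); im=camera(n); cv2.imwrite(f"pics/l_{n}.png",im[:,:,::-1]); H=hsv(im); h,s,v=[H[...,i].astype(int) for i in range(3)]
    for c in blobs((s<70)&(v>140),80):
        w=rect(poly(p,c,.032))
        if 350<w[0][0]<800 and abs(w[0][1])<320 and 34<w[1].min() and w[1].max()<50: print(n,cv2.boundingRect(c),w)
E
python3 - <<'E'
import look
from h import *
go(.6322,-.0084,.014,17)
E
```

```text
wrist (224, 167, 61, 58) (array([632.2,  -8.1]), array([41.6, 42.5]), 17.0)
scene (281, 204, 20, 16) (array([632.6,  -9.8]), array([43.6, 42.5]), 17.1)
top (168, 203, 17, 19) (array([483. , 182.7]), array([43.4, 42.9]), 46.7)
top (189, 145, 20, 20) (array([631.7, 129.9]), array([44.4, 45.1]), 78.9)
clock 20.4 tgt [ 6.32e-01 -8.00e-03  1.40e-02  1.70e+01] shift now [ 0.23 -0.01  2.41] shift after turn [0.22 0.06 2.41] turn [ 0.    0.02 -2.83] j [ 0.38  0.5  -0.57  1.56  0.29  1.17 -0.24]
```

Request:
carry_out:
  commands:
    - [[0, 0, 0, 0, 0, -0.95], [0, 0, 0, 0, 0, -0.95], [0, 0, 0, 0, 0, -0.93], [0, 0, 0, 0, 0, 0], [0, 0, 0, 0, 0, 0], [0, 0, 0, 0, 0, 0]]

```text
clock: 20.88
position: [0.6324, -0.0181, 0.1104]
ee_rot: [0.597, 0.802, -0.0, 0.001]
ft_force: [-0.3, -0.3, 0.6]
grip_width: 1.001
grasp_force: 0.0
```

Run:
```python
from h import *
go(.6322,-.0082,.013,17)
```

```text
clock 20.9 tgt [ 6.32e-01 -8.00e-03  1.30e-02  1.70e+01] shift now [0.24 0.07 2.43] shift after turn [0.24 0.07 2.43] turn [ 0.    0.02 -0.05] j [ 0.42  0.51 -0.62  1.55  0.32  1.17  0.03]
```

Request:
carry_out:
  commands:
    - [[0.24, 0.07, 0.3, 0, 0, -0.05], [0, 0, 0.6, 0, 0, 0], [0, 0, 0.6, 0, 0, 0], [0, 0, 0.5, 0, 0, 0], [0, 0, 0.3, 0, 0, 0], [0, 0, 0.1, 0, 0, 0], [0, 0, 0, 0, 0, 0], [0, 0, 0, 0, 0, 0], [0, 0, 0, 0, 0, 0]]

```text
clock: 21.63
position: [0.6334, -0.0069, 0.0158]
ee_rot: [0.593, 0.805, 0.0, 0.002]
ft_force: [0.0, 0.6, 1.0]
grip_width: 0.999
grasp_force: 0.0
```

Request:
carry_out:
  commands:
    - [[0, 0, 0, 0, 0, 0], [0, 0, 0, 0, 0, 0], [0, 0, 0, 0, 0, 0], [0, 0, 0, 0, 0, 0], [0, 0, 0, 0, 0, 0], [0, 0, 0, 0, 0, 0], [0, 0, 0, 0, 0, 0], [0, 0, -0.4, 0, 0, 0], [0, 0, -0.7, 0, 0, 0], [0, 0, -0.8, 0, 0, 0], [0, 0, 0, 0, 0, 0], [0, 0, 0, 0, 0, 0], [0, 0, 0, 0, 0, 0]]
  hand: 1
  force: 40

```text
clock: 22.72
position: [0.6318, -0.0074, 0.0897]
ee_rot: [0.593, 0.805, -0.001, 0.001]
ft_force: [-1.3, 0.4, -3.3]
grip_width: 0.687
grasp_force: 45.2
```

Run:
```python
from h import *
go(.4425,.017,.09,0)
```

```text
clock 22.7 tgt [0.442 0.017 0.09  0.   ] shift now [ 1.99 -4.34 -0.01] shift after turn [ 0.61 -4.73 -0.01] turn [-0.    0.02  2.88] j [ 0.41  0.53 -0.62  1.57  0.33  1.14  0.01]
```

Request:
carry_out:
  commands:
    - [[0, 0, 0, 0, 0, 0.96], [0, 0, 0, 0, 0, 0.96], [0, 0, 0, 0, 0, 0.96], [0.08, -0.6, 0, 0, 0, 0], [0.08, -0.6, 0, 0, 0, 0], [0.08, -0.6, 0, 0, 0, 0], [0.08, -0.6, 0, 0, 0, 0], [0.08, -0.6, 0, 0, 0, 0], [0.07, -0.6, 0, 0, 0, 0], [0.07, -0.6, 0, 0, 0, 0], [0.07, -0.53, 0, 0, 0, 0], [0, 0, 0, 0, 0, 0], [0, 0, 0, 0, 0, 0], [0, 0, 0, 0, 0, 0], [0, 0, 0, 0, 0, 0]]

```text
clock: 23.97
position: [0.4435, 0.0173, 0.0898]
ee_rot: [0.707, 0.707, -0.0, 0.001]
ft_force: [0.4, 0.4, -3.1]
grip_width: 0.688
grasp_force: 45.5
```

```bash
cat > held.py <<'E'
from h import *
# mould held flush in carrier: its seen centre from wrist and scene, at top height = TCP + .0183
z=get_obs()["position"][2]+.0183
for n in ("wrist","scene"):
    p=camera_params(n); im=camera(n); H=hsv(im); h,s,v=[H[...,i].astype(int) for i in range(3)]
    for c in blobs((s<80)&(v>140),60):
        w=rect(poly(p,c,z))
        if 350<w[0][0]<550 and abs(w[0][1])<100: print(n,w)
go(.4425,.017,.030,0)
E
python3 held.py
```

```text
wrist (array([443.7,  18.1]), array([41.7, 41. ]), 89.9)
scene (array([444.9,  13.6]), array([41.7, 43.5]), 2.1)
clock 24.1 tgt [0.442 0.017 0.03  0.   ] shift now [-0.01 -0.03  1.5 ] shift after turn [-0.01 -0.03  1.5 ] turn [ 0.01  0.01 -0.  ] j [ 0.5   0.13 -0.67  2.05  0.09  0.99 -0.21]
```

Request:
carry_out:
  commands:
    - [[-0.02, -0.03, 0, 0, 0, 0], [0, 0, 0.4, 0, 0, 0], [0, 0, 0.4, 0, 0, 0], [0, 0, 0.35, 0, 0, 0], [0, 0, 0.2, 0, 0, 0], [0, 0, 0.15, 0, 0, 0], [0, 0, 0, 0, 0, 0], [0, 0, 0, 0, 0, 0], [0, 0, 0, 0, 0, 0], [0, 0, 0, 0, 0, 0]]

```text
clock: 24.9
position: [0.4426, 0.0165, 0.0308]
ee_rot: [0.707, 0.707, 0.0, 0.001]
ft_force: [1.1, 0.8, -2.2]
grip_width: 0.688
grasp_force: 45.5
```

Request:
carry_out:
  commands:
    - [[0, 0, 0.06, 0, 0, 0], [0, 0, 0, 0, 0, 0], [0, 0, 0, 0, 0, 0], [0, 0, 0, 0, 0, 0]]

```text
clock: 25.23
position: [0.4422, 0.0165, 0.0279]
ee_rot: [0.707, 0.707, -0.0, 0.001]
ft_force: [-0.2, -0.2, -2.6]
grip_width: 0.687
grasp_force: 45.5
```

Request:
carry_out:
  commands:
    - [[0, 0, 0.04, 0, 0, 0], [0, 0, 0, 0, 0, 0], [0, 0, 0, 0, 0, 0]]

```text
clock: 25.48
position: [0.4423, 0.0165, 0.0273]
ee_rot: [0.707, 0.707, -0.0, 0.001]
ft_force: [-8.6, -1.0, 19.5]
grip_width: 0.689
grasp_force: 48.0
```

Request:
carry_out:
  commands:
    - [[0, 0, 0.02, 0, 0, 0], [0, 0, 0, 0, 0, 0], [0, 0, 0, 0, 0, 0]]

```text
clock: 25.73
position: [0.4424, 0.0165, 0.0273]
ee_rot: [0.707, 0.707, -0.001, 0.001]
ft_force: [-15.0, -1.1, 33.9]
grip_width: 0.689
grasp_force: 49.6
```

Request:
carry_out:
  commands:
    - [[0, 0, -0.05, 0, 0, 0], [0, 0, 0, 0, 0, 0]]

```text
clock: 25.9
position: [0.4425, 0.0165, 0.0279]
ee_rot: [0.707, 0.707, 0.0, 0.001]
ft_force: [-0.5, 0.2, -1.3]
grip_width: 0.691
grasp_force: 45.6
```

Request:
carry_out:
  commands:
    - [[0, 0, 0, 0, 0, 0], [0, 0, 0, 0, 0, 0], [0, 0, 0, 0, 0, 0], [0, 0, 0, 0, 0, 0], [0, 0, 0, 0, 0, 0], [0, 0, -0.18, 0, 0, 0], [0, 0, -0.2, 0, 0, 0], [0, 0, 0, 0, 0, 0], [0, 0, 0, 0, 0, 0], [0, 0, 0, 0, 0, 0]]
  hand: -1

```text
clock: 26.73
position: [0.4422, 0.0164, 0.0428]
ee_rot: [0.707, 0.707, 0.0, 0.001]
ft_force: [-0.7, -0.2, -0.8]
grip_width: 1.003
grasp_force: 0.0
```

Request:
carry_out:
  commands:
    - [[0, 0, 0, 0, 0, 0], [0, 0, 0, 0, 0, 0], [0, 0, 0, 0, 0, 0], [0, 0, 0, 0, 0, 0], [0, 0, 0, 0, 0, 0], [0, 0, 0, 0, 0, 0], [0, 0, 0, 0, 0, 0], [0, 0, 0, 0, 0, 0], [0, 0, 0, 0, 0, 0], [0, 0, -0.3, 0, 0, 0], [0, 0, -0.5, 0, 0, 0], [0, 0, -0.6, 0, 0, 0], [0, 0, -0.6, 0, 0, 0], [0, 0, 0, 0, 0, 0], [0, 0, 0, 0, 0, 0]]
  hand: 1
  force: 30

```text
clock: 27.98
position: [0.4427, 0.0164, 0.1234]
ee_rot: [0.707, 0.707, 0.001, 0.002]
ft_force: [-0.3, -0.5, -0.7]
grip_width: 0.486
grasp_force: 31.6
```

Request:
carry_out:
  commands:
    - [[0.8, 0.21, 0, 0, 0, 0.17], [0.8, 0.21, 0, 0, 0, 0], [0.8, 0.21, 0, 0, 0, 0], [0.8, 0.21, 0, 0, 0, 0], [0.8, 0.21, 0, 0, 0, 0], [0.8, 0.21, 0, 0, 0, 0], [0.8, 0.21, 0, 0, 0, 0], [0.8, 0.21, 0, 0, 0, 0], [0.8, 0.21, 0, 0, 0, 0], [0.8, 0.26, 0, 0, 0, 0], [0, 0, 0, 0, 0, 0], [0, 0, 0, 0, 0, 0], [0, 0, 0, 0, 0, 0], [0, 0, 0, 0, 0, 0]]

```text
clock: 29.15
position: [0.533, 0.3337, 0.1213]
ee_rot: [0.714, 0.7, -0.001, 0.001]
ft_force: [0.6, 0.3, -0.9]
grip_width: 0.481
grasp_force: 31.5
```

Run:
```python
from h import *
go(.528,.337,.0507,-1)
im=camera("wrist"); im2=camera("scene"); cv2.imwrite("pics/d.png",np.hstack([cv2.resize(im,(400,300)),cv2.resize(im2[40:280,120:440],(400,300))])[:,:,::-1])
```

```text
clock 29.1 tgt [ 0.528  0.337  0.051 -1.   ] shift now [ 0.09 -0.13  1.77] shift after turn [ 0.08 -0.13  1.77] turn [ 0.    0.03 -0.01] j [-0.08  0.53 -0.75  1.55  0.38  1.21 -0.91]
```

View pics/d.png

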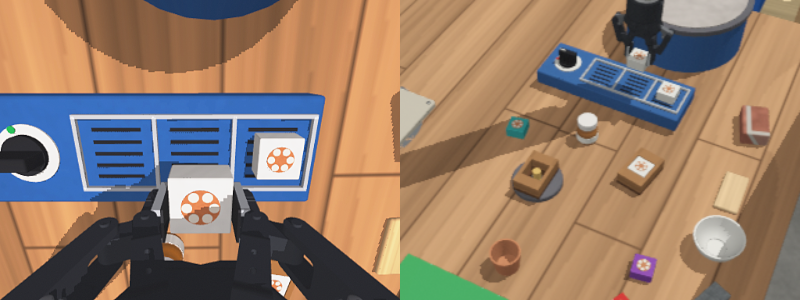

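Left view: mould 2 is held above the table, with mould 1 in bay 2 at (280,158). Right view: carrier A is untouched at (640,172). Lowering into bay 1.

Request:
carry_out:
  commands:
    - [[0.08, -0.13, 0, 0, 0, 0], [0, 0, 0.5, 0, 0, 0], [0, 0, 0.5, 0, 0, 0], [0, 0, 0.35, 0, 0, 0], [0, 0, 0.2, 0, 0, 0], [0, 0, 0.12, 0, 0, 0], [0, 0, 0, 0, 0, 0], [0, 0, 0, 0, 0, 0], [0, 0, 0, 0, 0, 0], [0, 0, 0, 0, 0, 0]]

```text
clock: 30.08
position: [0.5285, 0.3387, 0.0564]
ee_rot: [0.713, 0.701, 0.001, 0.001]
ft_force: [-0.6, -0.3, -0.5]
grip_width: 0.485
grasp_force: 31.5
```

Request:
carry_out:
  commands:
    - [[0, 0, 0.04, 0, 0, 0], [0, 0, 0, 0, 0, 0], [0, 0, 0, 0, 0, 0], [0, 0, 0, 0, 0, 0]]

```text
clock: 30.42
position: [0.5281, 0.3384, 0.0539]
ee_rot: [0.713, 0.701, -0.0, 0.001]
ft_force: [-0.4, -0.1, -0.1]
grip_width: 0.481
grasp_force: 31.5
```

Request:
carry_out:
  commands:
    - [[0, 0, 0.05, 0, 0, 0], [0, 0, 0, 0, 0, 0], [0, 0, 0, 0, 0, 0], [0, 0, 0, 0, 0, 0]]

```text
clock: 30.75
position: [0.528, 0.3384, 0.0518]
ee_rot: [0.713, 0.701, -0.0, 0.001]
ft_force: [0.2, 0.3, -1.0]
grip_width: 0.484
grasp_force: 31.5
```

Request:
carry_out:
  commands:
    - [[0, 0, 0.03, 0, 0, 0], [0, 0, 0, 0, 0, 0], [0, 0, 0, 0, 0, 0], [0, 0, 0, 0, 0, 0]]

```text
clock: 31.08
position: [0.5281, 0.3384, 0.0507]
ee_rot: [0.713, 0.701, 0.0, 0.001]
ft_force: [0.6, 0.1, 0.5]
grip_width: 0.485
grasp_force: 31.6
```

Request:
carry_out:
  commands:
    - [[0, 0, 0.01, 0, 0, 0], [0, 0, 0, 0, 0, 0], [0, 0, 0, 0, 0, 0], [0, 0, 0, 0, 0, 0], [0, 0, -0.3, 0, 0, 0], [0, 0, -0.7, 0, 0, 0], [0, 0, -0.8, 0, 0, -0.17], [-0.8, -0.25, 0, 0, 0, 0], [-0.8, -0.25, 0, 0, 0, 0], [-0.8, -0.25, 0, 0, 0, 0], [-0.8, -0.25, 0, 0, 0, 0], [-0.8, -0.2, 0, 0, 0, 0], [-0.8, -0.2, 0, 0, 0, 0], [-0.8, -0.2, 0, 0, 0, 0], [-0.8, -0.2, 0, 0, 0, 0], [-0.8, -0.2, 0, 0, 0, 0], [-0.8, -0.2, 0, 0, 0, 0], [0, 0, 0, 0, 0, 0], [0, 0, 0, 0, 0, 0], [0, 0, 0, 0, 0, 0]]
  hand: -0.2

```text
clock: 32.75
position: [0.4403, 0.019, 0.1234]
ee_rot: [0.707, 0.707, 0.0, 0.001]
ft_force: [0.4, -1.1, 0.3]
grip_width: 0.602
grasp_force: 0.0
```

Request:
carry_out:
  commands:
    - [[0, 0, 0, 0, 0, 0], [0, 0, 0, 0, 0, 0], [0, 0, 0, 0, 0, 0], [0, 0, 0, 0, 0, 0]]
  hand: -1

```text
clock: 33.08
position: [0.44, 0.0192, 0.1226]
ee_rot: [0.707, 0.708, -0.0, 0.001]
ft_force: [-0.8, -0.2, -0.7]
grip_width: 0.999
grasp_force: 0.0
```

```bash
python3 look.py
python3 - <<'E'
from h import *
go(.4425,.0165,.026,0)
E
```

```text
scene (302, 165, 22, 17) (array([632.7, 128.5]), array([43. , 42.7]), 79.0)
top (168, 203, 17, 19) (array([483. , 182.7]), array([43.4, 42.9]), 46.7)
top (189, 145, 20, 20) (array([631.6, 130.1]), array([44.8, 45.1]), 78.0)
clock 33.2 tgt [0.442 0.016 0.026 0.   ] shift now [-0.05  0.06  2.41] shift after turn [-0.06  0.06  2.41] turn [0.01 0.01 0.  ] j [ 0.56  0.07 -0.72  2.03  0.05  1.06 -0.18]
```

Request:
carry_out:
  commands:
    - [[-0.05, 0.06, 0.2, 0, 0, 0], [0, 0, 0.6, 0, 0, 0], [0, 0, 0.6, 0, 0, 0], [0, 0, 0.5, 0, 0, 0], [0, 0, 0.3, 0, 0, 0], [0, 0, 0.2, 0, 0, 0], [0, 0, 0, 0, 0, 0], [0, 0, 0, 0, 0, 0], [0, 0, 0, 0, 0, 0]]

```text
clock: 33.98
position: [0.4432, 0.0164, 0.0275]
ee_rot: [0.707, 0.707, 0.0, 0.001]
ft_force: [-0.3, 0.1, 0.3]
grip_width: 1.002
grasp_force: 0.0
```

Request:
carry_out:
  commands:
    - [[0, 0, 0, 0, 0, 0], [0, 0, 0, 0, 0, 0], [0, 0, 0, 0, 0, 0], [0, 0, 0, 0, 0, 0], [0, 0, 0, 0, 0, 0], [0, 0, 0, 0, 0, 0], [0, 0, 0, 0, 0, 0], [0, 0, -0.3, 0, 0, 0], [0, 0, -0.7, 0, 0, 0], [0, 0, -0.8, 0, 0, 0], [0, 0, 0, 0, 0, 0], [0, 0, 0, 0, 0, 0], [0, 0, 0, 0, 0, 0]]
  hand: 1
  force: 40

```text
clock: 35.07
position: [0.4421, 0.0162, 0.0986]
ee_rot: [0.707, 0.707, -0.0, 0.001]
ft_force: [0.0, 0.2, -3.5]
grip_width: 0.683
grasp_force: 45.6
```

Run:
```python
from h import *
go(.482,-.328,.10,0)
```

```text
clock 35.1 tgt [ 0.482 -0.328  0.1    0.   ] shift now [-8.6   1.   -0.02] shift after turn [-8.6   1.   -0.03] turn [ 0.01  0.02 -0.  ] j [ 0.56  0.11 -0.72  2.05  0.09  1.01 -0.21]
```

Request:
carry_out:
  commands:
    - [[-0.79, 0.06, -0.2, 0, 0, 0], [-0.79, 0.1, -0.1, 0, 0, 0], [-0.79, 0.1, 0, 0, 0, 0], [-0.79, 0.1, 0, 0, 0, 0], [-0.79, 0.1, 0, 0, 0, 0], [-0.79, 0.1, 0, 0, 0, 0], [-0.79, 0.1, 0, 0, 0, 0], [-0.79, 0.1, 0, 0, 0, 0], [-0.79, 0.1, 0, 0, 0, 0], [-0.79, 0.1, 0, 0, 0, 0], [-0.7, 0.04, 0.1, 0, 0, 0], [0, 0, 0.2, 0, 0, 0], [0, 0, 0, 0, 0, 0], [0, 0, 0, 0, 0, 0], [0, 0, 0, 0, 0, 0], [0, 0, 0, 0, 0, 0]]

```text
clock: 36.4
position: [0.4827, -0.3264, 0.0992]
ee_rot: [0.706, 0.708, 0.0, 0.001]
ft_force: [-0.6, -0.3, -2.9]
grip_width: 0.689
grasp_force: 45.5
```

Run:
```python
from h import *
go(.482,-.328,.019,0)
```

```text
clock 36.4 tgt [ 0.482 -0.328  0.019  0.   ] shift now [-0.04 -0.02  2.01] shift after turn [-0.04 -0.02  2.01] turn [0.01 0.01 0.02] j [ 0.88  0.38 -0.45  1.71  0.18  1.09  0.38]
```

Request:
carry_out:
  commands:
    - [[-0.04, -0.02, 0.2, 0, 0, 0], [0, 0, 0.5, 0, 0, 0], [0, 0, 0.5, 0, 0, 0], [0, 0, 0.4, 0, 0, 0], [0, 0, 0.2, 0, 0, 0], [0, 0, 0.08, 0, 0, 0], [0, 0, 0, 0, 0, 0], [0, 0, 0, 0, 0, 0], [0, 0, 0, 0, 0, 0]]

```text
clock: 37.15
position: [0.4823, -0.3297, 0.025]
ee_rot: [0.707, 0.707, 0.0, 0.002]
ft_force: [0.3, -0.2, -2.7]
grip_width: 0.692
grasp_force: 45.5
```

Request:
carry_out:
  commands:
    - [[0, 0, 0.06, 0, 0, 0], [0, 0, 0, 0, 0, 0], [0, 0, 0, 0, 0, 0]]

```text
clock: 37.4
position: [0.4817, -0.3294, 0.0217]
ee_rot: [0.707, 0.707, -0.0, 0.001]
ft_force: [0.5, -0.1, -1.7]
grip_width: 0.693
grasp_force: 45.6
```

Request:
carry_out:
  commands:
    - [[0, 0, 0.04, 0, 0, 0], [0, 0, 0, 0, 0, 0], [0, 0, 0, 0, 0, 0]]

```text
clock: 37.65
position: [0.4816, -0.3292, 0.0198]
ee_rot: [0.707, 0.707, -0.0, 0.001]
ft_force: [-1.0, -0.1, -2.8]
grip_width: 0.687
grasp_force: 45.6
```

Request:
carry_out:
  commands:
    - [[0, 0, 0.03, 0, 0, 0], [0, 0, 0, 0, 0, 0], [0, 0, 0, 0, 0, 0]]

```text
clock: 37.9
position: [0.4817, -0.3293, 0.0196]
ee_rot: [0.707, 0.707, -0.0, 0.001]
ft_force: [-4.2, 2.3, 7.2]
grip_width: 0.691
grasp_force: 46.8
```

Request:
carry_out:
  commands:
    - [[0, 0, 0, 0, 0, 0], [0, 0, 0, 0, 0, 0], [0, 0, 0, 0, 0, 0], [0, 0, 0, 0, 0, 0], [0, 0, 0, 0, 0, 0], [0, 0, -0.6, 0, 0, 0], [0, 0, -0.9, 0, 0, 0], [0, 0, -0.9, 0, 0, 0], [0.9, 0.2, 0, 0, 0, 0], [0.9, 0.2, 0, 0, 0, 0], [0.9, 0.3, 0, 0, 0, 0], [0.9, 0.3, 0, 0, 0, 0], [0.9, 0.3, 0, 0, 0, 0], [0.9, 0.3, 0, 0, 0, 0], [0.9, 0.3, 0, 0, 0, 0], [0.9, 0.3, 0, 0, 0, 0], [0.9, 0.3, 0, 0, 0, 0], [0.9, 0.3, 0, 0, 0, 0]]
  hand: -1

```text
clock: 39.4
position: [0.5939, 0.0325, 0.1144]
ee_rot: [0.707, 0.707, -0.0, 0.001]
ft_force: [0.5, -0.9, -0.0]
grip_width: 1.0
grasp_force: 0.0
```

Request:
carry_out:
  commands:
    - [[0.7, 0.35, 0, 0, 0, 0.3], [0.7, 0.35, 0, 0, 0, 0.8], [0.5, 0.25, 0, 0, 0, 0.8], [0, 0, 0, 0, 0, 0], [0, 0, 0, 0, 0, 0], [0, 0, 0, 0, 0, 0]]

```text
clock: 39.9
position: [0.6345, 0.1043, 0.114]
ee_rot: [0.774, 0.634, -0.0, 0.001]
ft_force: [-0.2, 0.0, -0.1]
grip_width: 0.998
grasp_force: 0.0
```

```bash
python3 look.py
python3 - <<'E'
from h import *
go(.6322,.1295,.014,-11)
E
```

```text
wrist (220, 142, 52, 51) (array([632.2, 130.6]), array([42.2, 41.6]), 78.7)
scene (302, 165, 22, 17) (array([632.7, 128.5]), array([43. , 42.7]), 79.0)
top (168, 203, 17, 19) (array([483. , 182.7]), array([43.4, 42.9]), 46.7)
clock 40.0 tgt [  0.632   0.13    0.014 -11.   ] shift now [ 0.63 -0.19  2.51] shift after turn [ 0.62 -0.18  2.51] turn [ 0.01  0.02 -0.08] j [ 0.19  0.52 -0.57  1.52  0.3   1.19 -0.63]
```

Request:
carry_out:
  commands:
    - [[0.34, -0.1, 0, 0, 0, -0.06], [0.31, -0.08, 0, 0, 0, 0], [0, 0, 0.6, 0, 0, 0], [0, 0, 0.6, 0, 0, 0], [0, 0, 0.6, 0, 0, 0], [0, 0, 0.4, 0, 0, 0], [0, 0, 0.2, 0, 0, 0], [0, 0, 0.1, 0, 0, 0], [0, 0, 0, 0, 0, 0], [0, 0, 0, 0, 0, 0], [0, 0, 0, 0, 0, 0]]

```text
clock: 40.97
position: [0.6336, 0.1324, 0.0156]
ee_rot: [0.772, 0.636, 0.001, 0.001]
ft_force: [-0.0, 0.3, -0.1]
grip_width: 1.001
grasp_force: 0.0
```

Request:
carry_out:
  commands:
    - [[0, 0, 0, 0, 0, 0], [0, 0, 0, 0, 0, 0], [0, 0, 0, 0, 0, 0], [0, 0, 0, 0, 0, 0], [0, 0, 0, 0, 0, 0], [0, 0, 0, 0, 0, 0], [0, 0, 0, 0, 0, 0], [0, 0, -0.4, 0, 0, 0], [0, 0, -0.8, 0, 0, 0], [0, 0, -0.8, 0, 0, 0], [0, 0, 0, 0, 0, 0], [0, 0, 0, 0, 0, 0], [0, 0, 0, 0, 0, 0]]
  hand: 1
  force: 40

```text
clock: 42.05
position: [0.6322, 0.1316, 0.0934]
ee_rot: [0.772, 0.636, -0.001, 0.001]
ft_force: [-0.7, -0.2, -3.4]
grip_width: 0.693
grasp_force: 44.7
```

Run:
```python
from h import *
go(.4425,.017,.09,0)
```

```text
clock 42.0 tgt [0.442 0.017 0.09  0.   ] shift now [-3.72 -4.1   0.09] shift after turn [-2.86 -4.74  0.08] turn [ 0.    0.02 -1.84] j [ 0.15  0.55 -0.57  1.53  0.32  1.16 -0.68]
```

Request:
carry_out:
  commands:
    - [[0, 0, 0, 0, 0, -0.92], [0, 0, 0, 0, 0, -0.92], [-0.36, -0.59, 0, 0, 0, 0], [-0.36, -0.59, 0, 0, 0, 0], [-0.36, -0.59, 0, 0, 0, 0], [-0.36, -0.59, 0, 0, 0, 0], [-0.36, -0.59, 0, 0, 0, 0], [-0.36, -0.59, 0, 0, 0, 0], [-0.36, -0.59, 0, 0, 0, 0], [-0.33, -0.59, 0, 0, 0, 0], [0, 0, 0, 0, 0, 0], [0, 0, 0, 0, 0, 0], [0, 0, 0, 0, 0, 0], [0, 0, 0, 0, 0, 0]]

```text
clock: 43.22
position: [0.4441, 0.0185, 0.0938]
ee_rot: [0.707, 0.707, 0.0, 0.0]
ft_force: [0.2, 0.1, -2.1]
grip_width: 0.693
grasp_force: 45.1
```

```bash
python3 held.py
```

```text
wrist (array([444.3,  17.8]), array([41.3, 41.1]), 90.0)
scene (array([445.6,  14.1]), array([41.7, 42.9]), 89.3)
clock 43.3 tgt [0.442 0.017 0.03  0.   ] shift now [-0.04 -0.04  1.6 ] shift after turn [-0.04 -0.04  1.6 ] turn [0.01 0.   0.01] j [ 0.5   0.12 -0.67  2.05  0.09  1.   -0.21]
```

Request:
carry_out:
  commands:
    - [[-0.01, -0.045, 0, 0, 0, 0], [0, 0, 0.4, 0, 0, 0], [0, 0, 0.4, 0, 0, 0], [0, 0, 0.4, 0, 0, 0], [0, 0, 0.25, 0, 0, 0], [0, 0, 0.15, 0, 0, 0], [0, 0, 0, 0, 0, 0], [0, 0, 0, 0, 0, 0], [0, 0, 0, 0, 0, 0], [0, 0, 0, 0, 0, 0]]

```text
clock: 44.15
position: [0.4427, 0.0175, 0.0309]
ee_rot: [0.707, 0.707, 0.0, 0.001]
ft_force: [0.2, -0.3, -2.4]
grip_width: 0.69
grasp_force: 45.2
```

Request:
carry_out:
  commands:
    - [[0, 0, 0.06, 0, 0, 0], [0, 0, 0, 0, 0, 0], [0, 0, 0, 0, 0, 0], [0, 0, 0, 0, 0, 0]]

```text
clock: 44.48
position: [0.4423, 0.0175, 0.0279]
ee_rot: [0.707, 0.707, 0.0, 0.001]
ft_force: [-0.1, 0.9, -1.0]
grip_width: 0.682
grasp_force: 45.2
```

Request:
carry_out:
  commands:
    - [[0, 0, 0.02, 0, 0, 0], [0, 0, 0, 0, 0, 0], [0, 0, 0, 0, 0, 0], [0, 0, 0, 0, 0, 0]]

```text
clock: 44.82
position: [0.4423, 0.0175, 0.0271]
ee_rot: [0.707, 0.707, 0.0, 0.001]
ft_force: [-1.1, -0.3, 1.9]
grip_width: 0.692
grasp_force: 45.6
```

Request:
carry_out:
  commands:
    - [[0, 0, 0, 0, 0, 0], [0, 0, 0, 0, 0, 0], [0, 0, 0, 0, 0, 0], [0, 0, 0, 0, 0, 0], [0, 0, 0, 0, 0, 0], [0, 0, -0.2, 0, 0, 0], [0, 0, -0.2, 0, 0, 0], [0, 0, 0, 0, 0, 0], [0, 0, 0, 0, 0, 0], [0, 0, 0, 0, 0, 0]]
  hand: -1

```text
clock: 45.65
position: [0.4423, 0.0174, 0.0432]
ee_rot: [0.707, 0.707, 0.0, 0.001]
ft_force: [0.1, 0.7, 0.0]
grip_width: 1.003
grasp_force: 0.0
```

Request:
carry_out:
  commands:
    - [[0, 0, 0, 0, 0, 0], [0, 0, 0, 0, 0, 0], [0, 0, 0, 0, 0, 0], [0, 0, 0, 0, 0, 0], [0, 0, 0, 0, 0, 0], [0, 0, 0, 0, 0, 0], [0, 0, 0, 0, 0, 0], [0, 0, 0, 0, 0, 0], [0, 0, 0, 0, 0, 0], [0, 0, -0.3, 0, 0, 0], [0, 0, -0.5, 0, 0, 0], [0, 0, -0.6, 0, 0, 0], [0, 0, -0.6, 0, 0, 0], [0, 0, 0, 0, 0, 0], [0, 0, 0, 0, 0, 0]]
  hand: 1
  force: 30

```text
clock: 46.9
position: [0.4428, 0.0175, 0.1238]
ee_rot: [0.707, 0.707, 0.001, 0.002]
ft_force: [-0.3, -0.8, -1.1]
grip_width: 0.482
grasp_force: 31.1
```

Run:
```python
from h import *
go(.448,.3383,.1227,-1)
im=camera("wrist"); im2=camera("scene"); cv2.imwrite("pics/e.png",np.hstack([cv2.resize(im,(400,300)),cv2.resize(im2[40:280,120:440],(400,300))])[:,:,::-1])
```

```text
clock 46.9 tgt [ 0.448  0.338  0.123 -1.   ] shift now [8.02 0.13 0.01] shift after turn [ 8.02 -0.01  0.03] turn [0.03 0.02 0.16] j [ 0.52  0.07 -0.68  2.02  0.05  1.06 -0.18]
```

View pics/e.png

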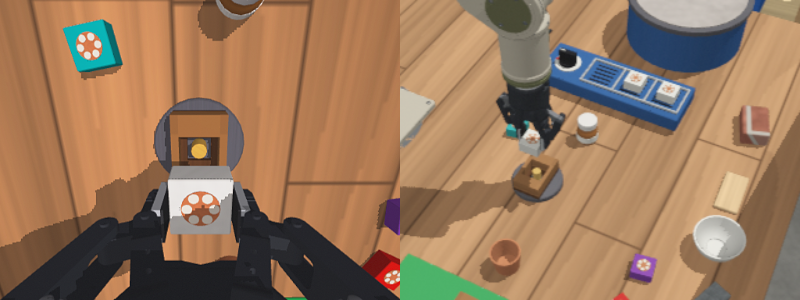

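Mould 3 is held at (200,200) in the left view, and moulds 1 and 2 sit in bays 2 and 1 in the right view. On to bay 0.

Request:
carry_out:
  commands:
    - [[0.8, 0, 0, 0, 0, 0.16], [0.8, 0, 0, 0, 0, 0], [0.8, 0, 0, 0, 0, 0], [0.8, 0, 0, 0, 0, 0], [0.8, 0, 0, 0, 0, 0], [0.8, 0, 0, 0, 0, 0], [0.8, 0, 0, 0, 0, 0], [0.8, 0, 0, 0, 0, 0], [0.8, 0, 0, 0, 0, 0], [0.8, 0, 0, 0, 0, 0], [0, 0, 0, 0, 0, 0], [0, 0, 0, 0, 0, 0], [0, 0, 0, 0, 0, 0], [0, 0, 0, 0, 0, 0]]

```text
clock: 48.17
position: [0.447, 0.3362, 0.1217]
ee_rot: [0.713, 0.701, -0.001, 0.001]
ft_force: [-0.4, -1.2, -0.3]
grip_width: 0.483
grasp_force: 31.1
```

Run:
```python
from h import *
go(.448,.3383,.0510,-1)
```

```text
clock 48.2 tgt [ 0.448  0.338  0.051 -1.   ] shift now [0.06 0.02 1.77] shift after turn [0.05 0.02 1.77] turn [ 0.    0.03 -0.01] j [-0.04  0.4  -0.83  1.73  0.32  1.15 -0.98]
```

Request:
carry_out:
  commands:
    - [[0.05, 0.02, 0, 0, 0, 0], [0, 0, 0.5, 0, 0, 0], [0, 0, 0.5, 0, 0, 0], [0, 0, 0.35, 0, 0, 0], [0, 0, 0.2, 0, 0, 0], [0, 0, 0.12, 0, 0, 0], [0, 0, 0, 0, 0, 0], [0, 0, 0, 0, 0, 0], [0, 0, 0, 0, 0, 0], [0, 0, 0, 0, 0, 0]]

```text
clock: 49.0
position: [0.4482, 0.3398, 0.0566]
ee_rot: [0.713, 0.701, 0.001, 0.001]
ft_force: [0.5, 0.1, -0.5]
grip_width: 0.486
grasp_force: 31.1
```

Request:
carry_out:
  commands:
    - [[0, 0, 0.07, 0, 0, 0], [0, 0, 0, 0, 0, 0], [0, 0, 0, 0, 0, 0], [0, 0, 0, 0, 0, 0]]

```text
clock: 49.33
position: [0.4478, 0.3395, 0.053]
ee_rot: [0.713, 0.701, -0.0, 0.001]
ft_force: [0.2, -0.2, -0.7]
grip_width: 0.48
grasp_force: 31.1
```

Request:
carry_out:
  commands:
    - [[0, 0, 0.03, 0, 0, 0], [0, 0, 0, 0, 0, 0], [0, 0, 0, 0, 0, 0], [0, 0, 0, 0, 0, 0]]

```text
clock: 49.67
position: [0.4478, 0.3395, 0.0517]
ee_rot: [0.713, 0.701, -0.0, 0.001]
ft_force: [0.8, 0.7, -0.0]
grip_width: 0.486
grasp_force: 31.1
```

Request:
carry_out:
  commands:
    - [[0, 0, 0.02, 0, 0, 0], [0, 0, 0, 0, 0, 0], [0, 0, 0, 0, 0, 0], [0, 0, 0, 0, 0, 0]]

```text
clock: 50.0
position: [0.4479, 0.3396, 0.0511]
ee_rot: [0.713, 0.701, 0.0, 0.001]
ft_force: [-0.8, 0.2, 1.1]
grip_width: 0.482
grasp_force: 31.3
```

Request:
carry_out:
  commands:
    - [[0, 0, 0.01, 0, 0, 0], [0, 0, 0, 0, 0, 0], [0, 0, 0, 0, 0, 0], [0, 0, 0, 0, 0, 0]]

```text
clock: 50.33
position: [0.4479, 0.3396, 0.0511]
ee_rot: [0.713, 0.701, 0.0, 0.001]
ft_force: [-2.7, -0.7, 5.9]
grip_width: 0.487
grasp_force: 31.9
```

Request:
carry_out:
  commands:
    - [[0, 0, -0.01, 0, 0, 0], [0, 0, 0, 0, 0, 0], [0, 0, 0, 0, 0, 0], [0, 0, 0, 0, 0, 0], [0, 0, -0.3, 0, 0, 0], [0, 0, -0.7, 0, 0, 0], [0, 0, -0.8, 0, 0, 0], [0, 0, -0.8, 0, 0, 0], [0, -0.55, 0, 0, 0, 0], [0, -0.55, 0, 0, 0, 0], [0, -0.55, 0, 0, 0, 0], [0, -0.55, 0, 0, 0, 0], [0, 0, 0, 0, 0, 0], [0, 0, 0, 0, 0, 0], [0, 0, 0, 0, 0, 0], [0, 0, 0, 0, 0, 0]]
  hand: -0.2

```text
clock: 51.67
position: [0.3606, 0.341, 0.1551]
ee_rot: [0.713, 0.701, 0.0, 0.001]
ft_force: [0.6, -1.0, -0.3]
grip_width: 0.595
grasp_force: 0.0
```

Run:
```python
from h import *
go(.36,.337,.12,-1)
p=camera_params("wrist"); im=camera("wrist"); im2=camera("scene"); cv2.imwrite("pics/k_w.png",im[:,:,::-1]); cv2.imwrite("pics/k_s.png",im2[:,:,::-1])
H=hsv(im); h,s,v=[H[...,i].astype(int) for i in range(3)]
for z in(.045,):
  for c in blobs((s<70)&(v>150),400): print("white",cv2.boundingRect(c),rect(poly(p,c,z)))
print("knob axis px", proj(p,[.36,.337,.045]),proj(p,[.36,.337,.08]))
cv2.imwrite("pics/f.png",np.hstack([cv2.resize(im[:,100:420],(400,480)),cv2.resize(im2[60:140,200:280],(400,480))])[:,:,::-1])
```

```text
clock 51.7 tgt [ 0.36   0.337  0.12  -1.   ] shift now [-0.1  -0.01  0.88] shift after turn [-0.1  -0.01  0.88] turn [ 0.01  0.01 -0.  ] j [-0.01  0.21 -0.92  1.85  0.19  1.16 -1.01]
white (0, 346, 39, 27) (array([ 70. , 139.9]), array([67. , 30.4]), 40.7)
white (214, 155, 68, 66) (array([354.3, 338.8]), array([61.3, 65.2]), 14.9)
white (302, 145, 210, 87) (array([511.7, 334.6]), array([ 86.1, 210. ]), 88.9)
knob axis px [254.56546241 190.47881689] [254.40543456 203.77851203]
```

View pics/f.png

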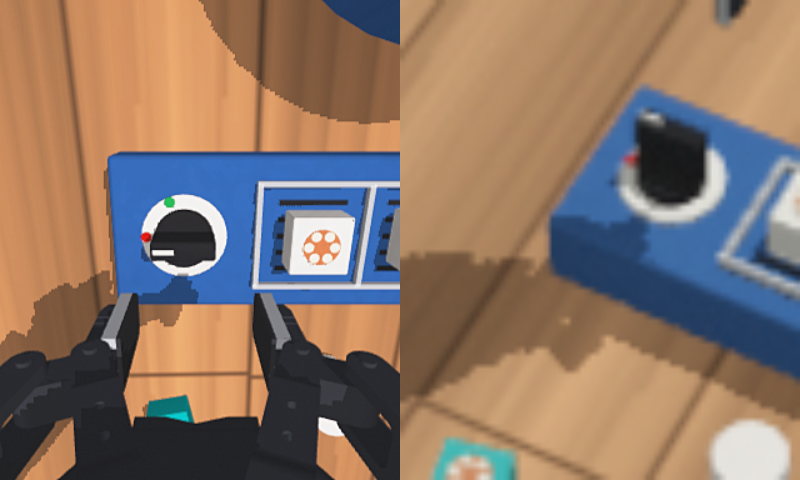

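Wrist view shows mould 3 in bay 0 at (320,245). The knob bar lies along world x at (182,250), its pointer by the red mark (146,237), with the green mark clockwise at (169,202). I'll measure the axis and turn the gripper to close across the bar.

Request:
carry_out:
  commands:
    - [[0, 0, 0, 0, 0, -1], [0, 0, 0, 0, 0, -1], [0, 0, 0, 0, 0, -1], [0, 0, 0, 0, 0, -1], [0, 0, 0, 0, 0, -1], [0, 0, 0, 0, 0, -1], [0, 0, 0, 0, 0, -1], [0, 0, 0, 0, 0, -1], [0, 0, 0, 0, 0, -1], [0, 0, 0, 0, 0, -1], [0, 0, 0, 0, 0, -1], [0, 0, 0, 0, 0, -1], [0, 0, 0, 0, 0, -1], [0, 0, 0, 0, 0, -1], [0, 0, 0, 0, 0, -1], [0, 0, 0, 0, 0, 0], [0, 0, 0, 0, 0, 0], [0, 0, 0, 0, 0, 0], [0, 0, 0, 0, 0, 0]]

```text
clock: 53.35
position: [0.3598, 0.3411, 0.1549]
ee_rot: [0.01, 1.0, -0.001, 0.001]
ft_force: [0.2, 1.2, 0.5]
grip_width: 0.602
grasp_force: 0.0
```

Run:
```python
from h import *
p=camera_params("wrist"); im=camera("wrist"); cv2.imwrite("pics/k2.png",im[:,:,::-1]); H=hsv(im); h,s,v=[H[...,i].astype(int) for i in range(3)]
for c in blobs((s<70)&(v>150),400):
    w=poly(p,c,.045); r=rect(w)
    if 300<r[0][0]<400: e=cv2.minEnclosingCircle((w*1000).astype(np.float32)); print("dial",cv2.boundingRect(c),r,e, cv2.fitEllipse((cv2.convexHull((w*1000).astype(np.float32)))))
x,y=map(int,proj(p,[.354,.34,.08])); print(x,y)
p2=camera_params("scene"); im2=cv2.imread("pics/k_s.png")[:,:,::-1].copy(); v2=hsv(im2)[...,2]
for n,pp,vv,amin in(("wrist",p,v,300),("scene",p2,v2,30)):
  for c in blobs(vv<45,amin):
    r=rect(poly(pp,c,.08))
    if abs(r[0][0]-354)<40 and abs(r[0][1]-340)<40: print(n,"black",cv2.boundingRect(c),r)
go(.354,.34,.12,89.5)
```

```text
dial (221, 145, 69, 66) (array([352.9, 339.6]), array([64.1, 63.3]), 88.9) ((353.6398010253906, 339.42889404296875), 32.67642593383789) ((353.6873474121094, 339.3687744140625), (64.51834869384766, 65.1253662109375), 91.58785247802734)
255 191
wrist black (232, 158, 38, 55) (array([345.5, 331.8]), array([23.3, 47.1]), 65.9)
scene black (248, 81, 13, 13) (array([366.9, 313. ]), array([35.4, 52.7]), 26.5)
clock 53.4 tgt [ 0.354  0.34   0.12  89.5  ] shift now [ 0.14 -0.03  0.87] shift after turn [ 0.14 -0.03  0.87] turn [-0.01  0.01 -0.1 ] j [ 0.19  0.3  -1.17  1.85  0.3   1.19  0.47]
```

View pics/k2.png

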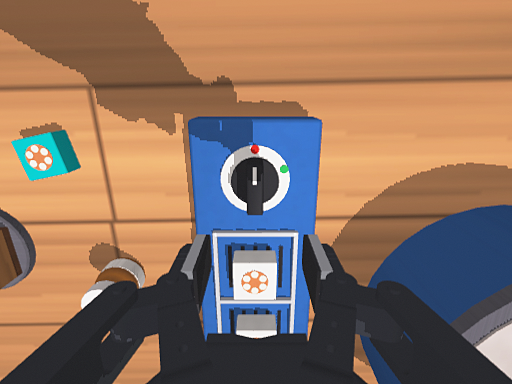

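The dial circle is centred at (255,178), 65 mm across, axis at (353.7,339.4) mm. The bar points at the red mark, so the knob is off.

Request:
carry_out:
  commands:
    - [[0.15, -0.04, 0, 0, 0, -0.1], [0, 0, 0.6, 0, 0, 0], [0, 0, 0.6, 0, 0, 0], [0, 0, 0.5, 0, 0, 0], [0, 0, 0.4, 0, 0, 0], [0, 0, 0.2, 0, 0, 0], [0, 0, 0.1, 0, 0, 0], [0, 0, 0, 0, 0, 0], [0, 0, 0, 0, 0, 0], [0, 0, 0, 0, 0, 0]]

```text
clock: 54.23
position: [0.3542, 0.3399, 0.0598]
ee_rot: [0.003, 1.0, -0.0, 0.001]
ft_force: [-0.1, 0.1, -0.2]
grip_width: 0.597
grasp_force: 0.0
```

Request:
carry_out:
  commands:
    - [[0, 0, 0, 0, 0, 0], [0, 0, 0, 0, 0, 0], [0, 0, 0, 0, 0, 0], [0, 0, 0, 0, 0, 0], [0, 0, 0, 0, 0, 0], [0, 0, 0, 0, 0, 0], [0, 0, 0, 0, 0, 0], [0, 0, 0, 0, 0, 0]]
  hand: 1
  force: 40

```text
clock: 54.9
position: [0.354, 0.3396, 0.0593]
ee_rot: [0.003, 1.0, -0.001, 0.001]
ft_force: [-1.2, -1.5, 6.6]
grip_width: 0.153
grasp_force: 40.2
```

Request:
carry_out:
  commands:
    - [[0, 0, 0, 0, 0, 0.8], [0, 0, 0, 0, 0, 0.8], [0, 0, 0, 0, 0, 0.8], [0, 0, 0, 0, 0, 0.8], [0, 0, 0, 0, 0, 0.8], [0, 0, 0, 0, 0, 0.8], [0, 0, 0, 0, 0, 0.8], [0, 0, 0, 0, 0, 0.8], [0, 0, 0, 0, 0, 0.8], [0, 0, 0, 0, 0, 0.8], [0, 0, 0, 0, 0, 0.8], [0, 0, 0, 0, 0, 0.8], [0, 0, 0, 0, 0, 0.8], [0, 0, 0, 0, 0, 0.6], [0, 0, 0, 0, 0, 0], [0, 0, 0, 0, 0, 0], [0, 0, 0, 0, 0, 0]]

```text
clock: 56.32
position: [0.3529, 0.3379, 0.0592]
ee_rot: [0.547, 0.837, -0.002, 0.001]
ft_force: [-8.8, -11.5, 18.9]
grip_width: 0.156
grasp_force: 41.9
```

Request:
carry_out:
  commands:
    - [[0, 0, 0, 0, 0, 0], [0, 0, 0, 0, 0, 0], [0, 0, 0, 0, 0, 0], [0, 0, 0, 0, 0, 0], [0, 0, 0, 0, 0, 0], [0, 0, -0.3, 0, 0, 0], [0, 0, -0.7, 0, 0, 0], [0, 0, -0.8, 0, 0, 0], [0, 0, 0, 0, 0, 0], [0, 0, 0, 0, 0, 0]]
  hand: -0.2

```text
clock: 57.15
position: [0.3546, 0.3405, 0.1331]
ee_rot: [0.547, 0.837, 0.002, 0.002]
ft_force: [0.2, -0.1, -0.7]
grip_width: 0.599
grasp_force: 0.0
```

Run:
```python
from h import *
p=camera_params("wrist"); im=camera("wrist"); cv2.imwrite("pics/k3.png",im[:,:,::-1]); H=hsv(im); h,s,v=[H[...,i].astype(int) for i in range(3)]
# pointer: small white stripe inside the knob; marks
for nm,m in(("green",(h>45)&(h<80)&(s>120)),("red",((h<6)|(h>174))&(s>150)&(v>120)),("white",(s<70)&(v>150))):
    for c in blobs(m,12):
        r=rect(poly(p,c,.045 if nm!="white" else .08))
        if np.hypot(*(r[0]-[354,339.5]))<45: print(nm,cv2.boundingRect(c),r)
print(yaw())
go(.4425,.017,.12,0)
```

```text
green (250, 159, 9, 9) (array([343. , 365.2]), array([6.7, 6.9]), 23.6)
red (218, 179, 9, 8) (array([324.6, 338.5]), array([6.9, 6.3]), 23.6)
white (251, 184, 6, 20) (array([348.6, 351.1]), array([ 3.3, 14.8]), 20.2)
white (216, 159, 74, 70) (array([348.6, 350.3]), array([54.3, 54. ]), 21.1)
23.62297291851462
clock 57.2 tgt [0.442 0.017 0.12  0.   ] shift now [-8.28 -1.21  0.31] shift after turn [-8.07  2.21  0.29] turn [0.02 0.01 3.94] j [-0.03  0.23 -0.91  1.89  0.2   1.11 -0.6 ]
```

The pointer now lies at about 115°, on the green mark at 112°, so the knob is on. Now the last carrier.

Request:
carry_out:
  commands:
    - [[0, 0, 0, 0, 0, 0.99], [0, 0, 0, 0, 0, 0.99], [0, 0, 0, 0, 0, 0.98], [0, 0, 0, 0, 0, 0.98], [-0.8, 0.2, 0, 0, 0, 0], [-0.8, 0.22, 0, 0, 0, 0], [-0.8, 0.22, 0, 0, 0, 0], [-0.8, 0.22, 0, 0, 0, 0], [-0.8, 0.22, 0, 0, 0, 0], [-0.8, 0.22, 0, 0, 0, 0], [-0.8, 0.22, 0, 0, 0, 0], [-0.8, 0.22, 0, 0, 0, 0], [-0.8, 0.22, 0, 0, 0, 0], [-0.8, 0.22, 0, 0, 0, 0], [0, 0, 0, 0, 0, 0], [0, 0, 0, 0, 0, 0], [0, 0, 0, 0, 0, 0], [0, 0, 0, 0, 0, 0]]
  hand: -1

```text
clock: 58.7
position: [0.4404, 0.0208, 0.131]
ee_rot: [0.706, 0.708, -0.0, 0.0]
ft_force: [-0.8, 0.4, 0.2]
grip_width: 1.0
grasp_force: 0.0
```

```bash
cat > chk.py <<'E'
from h import *
# held against expectation: brass pin tip and green mat blobs in the scene view
p=camera_params("scene"); im=camera("scene"); cv2.imwrite("pics/s_now.png",im[:,:,::-1])
go(.4425,.0173,.026,0)
E
python3 chk.py
```

```text
clock 58.8 tgt [0.442 0.017 0.026 0.   ] shift now [-0.08  0.05  2.63] shift after turn [-0.09  0.05  2.63] turn [0.01 0.01 0.02] j [ 0.4   0.05 -0.56  2.02  0.03  1.08 -0.17]
```

Request:
carry_out:
  commands:
    - [[-0.08, 0.05, 0.3, 0, 0, 0.02], [0, 0, 0.7, 0, 0, 0], [0, 0, 0.6, 0, 0, 0], [0, 0, 0.5, 0, 0, 0], [0, 0, 0.3, 0, 0, 0], [0, 0, 0.2, 0, 0, 0], [0, 0, 0, 0, 0, 0], [0, 0, 0, 0, 0, 0], [0, 0, 0, 0, 0, 0]]

```text
clock: 59.5
position: [0.4436, 0.0166, 0.0283]
ee_rot: [0.708, 0.707, 0.0, 0.001]
ft_force: [0.9, 0.1, 0.5]
grip_width: 1.0
grasp_force: 0.0
```

Request:
carry_out:
  commands:
    - [[0, 0, 0, 0, 0, 0], [0, 0, 0, 0, 0, 0], [0, 0, 0, 0, 0, 0], [0, 0, 0, 0, 0, 0], [0, 0, 0, 0, 0, 0], [0, 0, 0, 0, 0, 0], [0, 0, 0, 0, 0, 0], [0, 0, -0.3, 0, 0, 0], [0, 0, -0.7, 0, 0, 0], [0, 0, -0.9, 0, 0, 0], [0, 0, -0.2, 0, 0, 0], [0, 0, 0, 0, 0, 0], [0, 0, 0, 0, 0, 0], [0, 0, 0, 0, 0, 0]]
  hand: 1
  force: 40

```text
clock: 60.67
position: [0.442, 0.0161, 0.1101]
ee_rot: [0.708, 0.706, -0.001, 0.0]
ft_force: [-0.1, -0.6, -1.5]
grip_width: 0.687
grasp_force: 44.9
```

Run:
```python
from h import *
go(.382,-.329,.105,0)
p=camera_params("scene"); im=camera("scene"); cv2.imwrite("pics/m.png",cv2.resize(im[170:384,60:320],(780,590))[:,:,::-1])
for q in([.582,-.329],[.482,-.329],[.382,-.329]): print(np.round(proj(p,q+[.036])))
```

```text
clock 60.7 tgt [ 0.382 -0.329  0.105  0.   ] shift now [-8.63 -1.48  0.14] shift after turn [-8.63 -1.5   0.13] turn [-0.01  0.01 -0.02] j [ 0.41  0.08 -0.56  2.04  0.05  1.03 -0.18]
[208. 313.]
[168. 294.]
[131. 275.]
```

View pics/m.png

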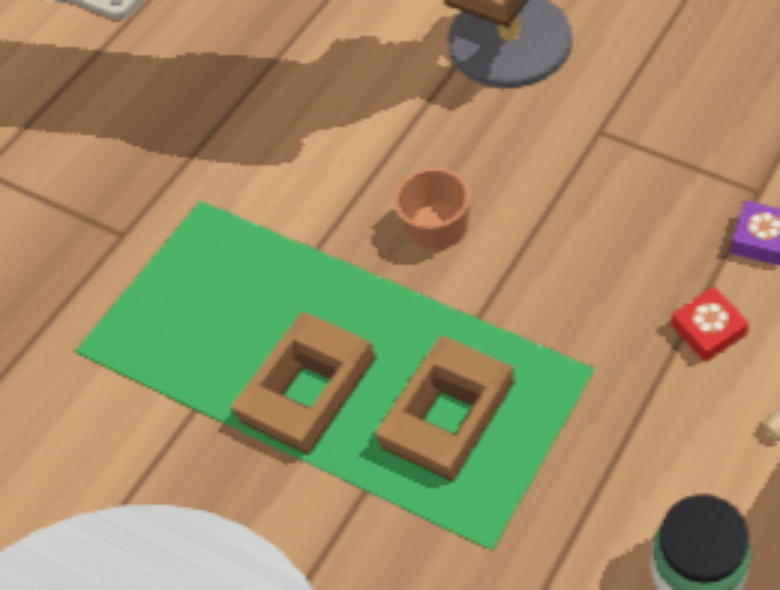

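Crop shows carrier 1 at (444,405) as placed. Carrier 2 sits at (303,380), but I put it at (324,342), so it has been knocked towards the mat's outer edge. I'll place carrier 3 first, then mend carrier 2.

Run:
```python
from h import *
p=camera_params("scene")
f=lambda q:(60+q[0]/3,170+q[1]*214/590)
for nm,cs in(("c2",[(303,312),(374,350),(306,440),(233,406)]),("c1",[(447,336),(515,375),(450,470),(378,435)])):
    w=poly(p,[f(c) for c in cs],.036); print(nm,np.round(w*1000),rect(w))
go(.372,-.329,.105,0)
```

```text
c2 [[ 454. -315.]
 [ 518. -319.]
 [ 515. -402.]
 [ 453. -403.]] (array([ 485.9, -358.9]), array([87.9, 64.6]), 89.8)
c1 [[ 560. -285.]
 [ 620. -292.]
 [ 616. -377.]
 [ 558. -376.]] (array([ 588.9, -331.7]), array([91.1, 60.4]), 88.5)
clock 60.7 tgt [ 0.372 -0.329  0.105  0.   ] shift now [-8.63 -1.73  0.14] shift after turn [-8.63 -1.75  0.12] turn [-0.01  0.01 -0.02] j [ 0.41  0.08 -0.56  2.04  0.05  1.03 -0.18]
```

Request:
carry_out:
  commands:
    - [[-0.79, -0.15, 0, 0, 0, 0], [-0.79, -0.15, 0, 0, 0, 0], [-0.79, -0.15, 0, 0, 0, 0], [-0.79, -0.15, 0, 0, 0, 0], [-0.79, -0.15, 0, 0, 0, 0], [-0.79, -0.15, 0, 0, 0, 0], [-0.79, -0.15, 0, 0, 0, 0], [-0.79, -0.15, 0, 0, 0, 0], [-0.79, -0.15, 0, 0, 0, 0], [-0.79, -0.15, 0, 0, 0, 0], [-0.73, -0.15, 0, 0, 0, 0], [0, 0, 0, 0, 0, 0], [0, 0, 0, 0, 0, 0], [0, 0, 0, 0, 0, 0], [0, 0, 0, 0, 0, 0]]

```text
clock: 61.97
position: [0.3764, -0.3272, 0.111]
ee_rot: [0.707, 0.707, 0.0, 0.0]
ft_force: [0.3, 1.2, -1.9]
grip_width: 0.692
grasp_force: 44.9
```

Run:
```python
from h import *
go(.375,-.329,.0195,0)
```

```text
clock 62.0 tgt [ 0.375 -0.329  0.02   0.   ] shift now [-0.04 -0.04  2.29] shift after turn [-0.04 -0.03  2.29] turn [ 0.  0. -0.] j [ 0.82  0.17 -0.21  1.92  0.04  1.05  0.59]
```

Request:
carry_out:
  commands:
    - [[-0.04, -0.03, 0.3, 0, 0, 0], [0, 0, 0.6, 0, 0, 0], [0, 0, 0.5, 0, 0, 0], [0, 0, 0.4, 0, 0, 0], [0, 0, 0.2, 0, 0, 0], [0, 0, 0.17, 0, 0, 0], [0, 0, 0, 0, 0, 0], [0, 0, 0, 0, 0, 0], [0, 0, 0, 0, 0, 0], [0, 0, 0, 0, 0, 0]]

```text
clock: 62.8
position: [0.3757, -0.3308, 0.0259]
ee_rot: [0.708, 0.706, -0.0, 0.002]
ft_force: [0.2, -0.7, -1.9]
grip_width: 0.691
grasp_force: 44.8
```

Request:
carry_out:
  commands:
    - [[0, 0, 0.06, 0, 0, 0], [0, 0, 0, 0, 0, 0], [0, 0, 0, 0, 0, 0], [0, 0, 0, 0, 0, 0]]

```text
clock: 63.13
position: [0.375, -0.3305, 0.0226]
ee_rot: [0.708, 0.706, -0.0, 0.001]
ft_force: [0.3, 1.3, -1.0]
grip_width: 0.691
grasp_force: 44.8
```

Request:
carry_out:
  commands:
    - [[0, 0, 0.04, 0, 0, 0], [0, 0, 0, 0, 0, 0], [0, 0, 0, 0, 0, 0], [0, 0, 0, 0, 0, 0]]

```text
clock: 63.47
position: [0.375, -0.3304, 0.0209]
ee_rot: [0.708, 0.706, -0.0, 0.001]
ft_force: [0.6, 0.0, -2.1]
grip_width: 0.687
grasp_force: 44.8
```

Request:
carry_out:
  commands:
    - [[0, 0, 0.03, 0, 0, 0], [0, 0, 0, 0, 0, 0], [0, 0, 0, 0, 0, 0], [0, 0, 0, 0, 0, 0]]

```text
clock: 63.8
position: [0.3752, -0.3305, 0.0203]
ee_rot: [0.708, 0.706, -0.0, 0.001]
ft_force: [-2.3, 1.7, 6.5]
grip_width: 0.686
grasp_force: 45.8
```

Request:
carry_out:
  commands:
    - [[0, 0, 0.02, 0, 0, 0], [0, 0, 0, 0, 0, 0], [0, 0, 0, 0, 0, 0], [0, 0, 0, 0, 0, 0]]

```text
clock: 64.13
position: [0.3752, -0.3306, 0.0203]
ee_rot: [0.708, 0.706, -0.0, 0.001]
ft_force: [-6.4, 5.4, 18.0]
grip_width: 0.692
grasp_force: 47.0
```

Request:
carry_out:
  commands:
    - [[0, 0, -0.04, 0, 0, 0], [0, 0, 0, 0, 0, 0], [0, 0, 0, 0, 0, 0], [0, 0, 0, 0, 0, 0], [0, 0, 0, 0, 0, 0], [0, 0, -0.6, 0, 0, 0], [0, 0, -0.8, 0, 0, 0], [0, 0, -0.9, 0, 0, 0], [-0.17, 0.68, 0, 0, 0, 0], [-0.17, 0.68, 0, 0, 0, 0], [-0.17, 0.68, 0, 0, 0, 0], [-0.17, 0.68, 0, 0, 0, 0], [0, 0, 0, 0, 0, 0], [0, 0, 0, 0, 0, 0], [0, 0, 0, 0, 0, 0]]
  hand: -1

```text
clock: 65.38
position: [0.4831, -0.3576, 0.1122]
ee_rot: [0.708, 0.706, -0.0, 0.0]
ft_force: [-0.5, 0.8, -0.4]
grip_width: 0.998
grasp_force: 0.0
```

Run:
```python
from h import *
for n in("wrist","top","scene"):
    p=camera_params(n); im=camera(n); cv2.imwrite(f"pics/n_{n}.png",im[:,:,::-1]); H=hsv(im); h,s,v=[H[...,i].astype(int) for i in range(3)]
    g=((h>45)&(h<80)&(s>100)).astype(np.uint8)
    cs,hi=cv2.findContours(g,cv2.RETR_CCOMP,cv2.CHAIN_APPROX_NONE)
    # green seen through the access holes: small patches inside the mat
    for c in cs:
        if 40<cv2.contourArea(c)<4000 : 
            r=rect(poly(p,c,.004))
            if 300<r[0][0]<680 and -430<r[0][1]<-230: print(n,cv2.contourArea(c),r)
    b=((h>5)&(h<18)&(s>90)&(v>110)).astype(np.uint8)
    for c in blobs(b,300):
        r=rect(poly(p,c,.036))
        if 340<r[0][0]<640 and -420<r[0][1]<-250 and r[1].max()<130: print(n,"wood",r)
go(.485,-.358,.018,0)
```

```text
wrist 763.5 (array([ 480.9, -359.7]), array([25.8, 28.5]), 89.9)
wrist 715.0 (array([ 373.3, -332.2]), array([26.9, 23.4]), 89.9)
wrist 725.0 (array([ 585.8, -331.6]), array([26.9, 24.4]), 89.9)
top 98.5 (array([ 375.3, -334.1]), array([28.8, 26.2]), 0.5)
top 95.0 (array([ 480.1, -360.8]), array([29. , 23.7]), 0.5)
top 98.0 (array([ 583.3, -332.3]), array([26.4, 26.8]), 1.5)
top 1009.5 (array([ 373.1, -338.1]), array([ 70.1, 102.1]), 0.6)
top 979.0 (array([ 586.1, -336.3]), array([ 68.8, 104.1]), 1.5)
top wood (array([ 376.5, -330.5]), array([55.4, 87.3]), 1.3)
top wood (array([ 582.6, -330.1]), array([56.9, 85. ]), 0.6)
scene 121.5 (array([ 581.6, -330. ]), array([25.4, 26.5]), 89.7)
scene 110.0 (array([ 477.8, -358. ]), array([24.3, 26.4]), 0.1)
scene 1459.5 (array([ 577.5, -324.8]), array([105. ,  73.6]), 89.7)
scene wood (array([ 584.8, -332.1]), array([59.9, 89.3]), 0.1)
scene wood (array([ 482.4, -359.7]), array([87.9, 60.2]), 89.7)
scene wood (array([ 377.9, -350.5]), array([61.3, 53.8]), 0.5)
clock 65.5 tgt [ 0.485 -0.358  0.018  0.   ] shift now [0.   0.05 2.37] shift after turn [-0.    0.06  2.37] turn [ 0.01  0.01 -0.03] j [ 0.74  0.38 -0.22  1.66  0.09  1.11  0.49]
```

Carrier 2 is at (481,-360) mm, square but 30 mm off line. I'll regrip it and put it back in line at y = -0.330.

Request:
carry_out:
  commands:
    - [[-0.03, -0.02, 0.3, 0, 0, 0], [0, 0, 0.6, 0, 0, 0], [0, 0, 0.5, 0, 0, 0], [0, 0, 0.5, 0, 0, 0], [0, 0, 0.3, 0, 0, 0], [0, 0, 0.1, 0, 0, 0], [0, 0, 0, 0, 0, 0], [0, 0, 0, 0, 0, 0], [0, 0, 0, 0, 0, 0]]

```text
clock: 66.28
position: [0.4837, -0.3596, 0.022]
ee_rot: [0.708, 0.706, 0.0, 0.002]
ft_force: [0.1, -0.1, 0.7]
grip_width: 0.997
grasp_force: 0.0
```

Request:
carry_out:
  commands:
    - [[0, 0, 0, 0, 0, 0], [0, 0, 0, 0, 0, 0], [0, 0, 0, 0, 0, 0], [0, 0, 0, 0, 0, 0], [0, 0, 0, 0, 0, 0], [0, 0, 0, 0, 0, 0], [0, 0, 0, 0, 0, 0], [0, 0, -0.3, 0, 0, 0], [0.37, 0, -0.2, 0, 0, 0], [0.37, 0, 0, 0, 0, 0], [0, 0, 0.2, 0, 0, 0], [0, 0, 0, 0, 0, 0], [0, 0, 0, 0, 0, 0], [0, 0, 0, 0, 0, 0]]
  hand: 1
  force: 40

```text
clock: 67.45
position: [0.4827, -0.3297, 0.0324]
ee_rot: [0.708, 0.706, -0.0, 0.001]
ft_force: [0.7, -0.1, -2.3]
grip_width: 0.691
grasp_force: 44.7
```

Request:
carry_out:
  commands:
    - [[0, 0, 0.23, 0, 0, 0], [0, 0, 0, 0, 0, 0], [0, 0, 0, 0, 0, 0], [0, 0, 0, 0, 0, 0]]

```text
clock: 67.78
position: [0.4829, -0.3295, 0.0232]
ee_rot: [0.708, 0.706, -0.0, 0.001]
ft_force: [0.0, -0.2, -2.5]
grip_width: 0.685
grasp_force: 44.8
```

Request:
carry_out:
  commands:
    - [[0, 0, 0.04, 0, 0, 0], [0, 0, 0, 0, 0, 0], [0, 0, 0, 0, 0, 0], [0, 0, 0, 0, 0, 0]]

```text
clock: 68.12
position: [0.4831, -0.3295, 0.0219]
ee_rot: [0.708, 0.706, -0.0, 0.001]
ft_force: [0.6, 0.2, -2.7]
grip_width: 0.69
grasp_force: 44.8
```

Request:
carry_out:
  commands:
    - [[0, 0, 0.02, 0, 0, 0], [0, 0, 0, 0, 0, 0], [0, 0, 0, 0, 0, 0], [0, 0, 0, 0, 0, 0]]

```text
clock: 68.45
position: [0.4831, -0.3295, 0.0218]
ee_rot: [0.708, 0.706, -0.0, 0.001]
ft_force: [-3.6, 0.9, 5.9]
grip_width: 0.687
grasp_force: 45.6
```

Touching down. Release, rise and check the whole scene.

Request:
carry_out:
  commands:
    - [[0, 0, 0, 0, 0, 0], [0, 0, 0, 0, 0, 0], [0, 0, 0, 0, 0, 0], [0, 0, 0, 0, 0, 0], [0, 0, 0, 0, 0, 0], [0, 0, -0.6, 0, 0, 0], [0, 0, -0.9, 0, 0, 0], [0, 0, -0.9, 0, 0, 0], [0, 0, -0.9, 0, 0, 0], [0, 0, -0.9, 0, 0, 0], [0.8, -0.3, 0, 0, 0, 0], [0.8, -0.3, 0, 0, 0, 0], [0.8, -0.3, 0, 0, 0, 0], [0.8, -0.3, 0, 0, 0, 0], [0.8, 0, 0, 0, 0, 0], [0, 0, 0, 0, 0, 0], [0, 0, 0, 0, 0, 0], [0, 0, 0, 0, 0, 0]]
  hand: -1

```text
clock: 69.95
position: [0.4353, -0.1697, 0.189]
ee_rot: [0.708, 0.706, -0.0, 0.001]
ft_force: [-0.5, 0.6, 1.0]
grip_width: 1.0
grasp_force: 0.0
```

Run:
```python
from h import *
for n in("top","scene"):
    p=camera_params(n); im=camera(n); cv2.imwrite(f"pics/z_{n}.png",im[:,:,::-1]); H=hsv(im); h,s,v=[H[...,i].astype(int) for i in range(3)]
    for c in blobs((h>45)&(h<80)&(s>100),40):
        r=rect(poly(p,c,.004))
        if r[1].max()<60: print(n,"hole/green",r)
    for c in blobs((h>5)&(h<18)&(s>90)&(v>110),300):
        r=rect(poly(p,c,.036))
        if 340<r[0][0]<640 and -420<r[0][1]<-250 and r[1].max()<130: print(n,"wood",r)
    # holes of green seen through carriers
    cs,_=cv2.findContours(((h>45)&(h<80)&(s>100)).astype(np.uint8),cv2.RETR_CCOMP,cv2.CHAIN_APPROX_NONE)
    for c in cs:
        if 40<cv2.contourArea(c)<4000: print(n,"in mat",rect(poly(p,c,.004)))
    for c in blobs((s<70)&(v>150),80):
        r=rect(poly(p,c,.069))
        if 330<r[0][0]<680 and 290<r[0][1]<370: print(n,"white on table",r)
    w=cv2.findContours(((s<70)&(v>150)).astype(np.uint8),cv2.RETR_LIST,cv2.CHAIN_APPROX_NONE)[0]
print("clock",get_obs()["clock"],get_obs()["position"])
```

```text
top wood (array([ 582.8, -330. ]), array([56.6, 85.7]), 1.5)
top in mat (array([ 583.3, -332.3]), array([26.4, 26.8]), 1.5)
top in mat (array([ 570.3, -327.2]), array([181.7, 158.4]), 0.3)
top in mat (array([ 586.1, -336.3]), array([ 68.8, 104.1]), 1.5)
top white on table (array([371. , 335.6]), array([29.8, 61.2]), 6.3)
top white on table (array([450.1, 338.1]), array([41.6, 41.6]), 1.4)
top white on table (array([527.1, 330.9]), array([ 82.3, 241. ]), 88.8)
scene in mat (array([ 581.6, -330. ]), array([25.4, 26.5]), 89.7)
scene in mat (array([ 481.3, -327.8]), array([26.1, 24.1]), 89.7)
scene in mat (array([ 371.2, -330. ]), array([20.5, 25.8]), 0.1)
scene in mat (array([ 577.5, -324.8]), array([105. ,  73.6]), 89.7)
scene in mat (array([ 476.1, -322.5]), array([105.3,  77.2]), 89.9)
scene in mat (array([ 366.2, -325.6]), array([105.3,  81.3]), 89.8)
scene white on table (array([535.3, 315.1]), array([ 83.5, 241.9]), 89.0)
clock 70.05 [ 0.43519483 -0.17027098  0.18872797]
```

Run:
```python
from h import *
p=camera_params("scene")
im=cv2.imread("pics/z_scene.png")[:,:,::-1].copy(); H=hsv(im); h,s,v=[H[...,i].astype(int) for i in range(3)]
m=((h<16)&(s>60)&(v>110)).astype(np.uint8)
for x in(.448,.528,.608):
    q=proj(p,[x,.338,.069]).astype(int); k=np.zeros_like(m); cv2.circle(k,tuple(map(int,q)),9,1,-1)
    ys,xs=np.nonzero(m*k); print("rosette px",len(xs),np.round(ray(p,(xs.mean(),ys.mean()),.069)*1000) if len(xs) else None)
a=cv2.imread("pics/a_scene.png").astype(int); d=np.abs(a-im[:,:,::-1].astype(int)).max(2)
for nm,X in(("jar",[.47,.19,.03]),("cup",[.484,-.181,.025]),("red",[.715,-.17,.01]),("purple",[.72,-.08,.01])):
    q=proj(p,X).astype(int); print(nm,"mean change",d[q[1]-8:q[1]+8,q[0]-8:q[0]+8].mean().round(1))
from workcell import hand_in
print(hand_in())
```

```text
rosette px 34 [443. 353.]
rosette px 26 [526. 348.]
rosette px 43 [607. 354.]
jar mean change 8.0
cup mean change 7.5
red mean change 8.0
purple mean change 7.7
the job is handed in; nothing more can be done
None
```

The job is handed in, with no verdict shown: all three moulds are in their own bays, the knob points at the green mark (on), and the three empty carriers lie side by side on the mat, one of which had been knocked 30 mm out of line and was put back.

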